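Clear the pile off the tyre-sensor tester

TASK

Someone has piled the three balancer cones on top of the handheld tyre-sensor tester. Take the pile down and set each cone gently, foot down, in the plastic dish that matches its size (largest cone in the largest dish, and so on), then stand the tester on the sloped cradle, screen up and antenna end uppermost, so that it rests squarely against the bottom lip. Leave the white spray bottle and the bin of wheel weights where they are.

Things in the scene. Friction and masses are not known exactly. Their poses are not given: they have to be found in the camera images.
- small_cone: smallest wheel-centring cone, plain steel, loose: flared foot 60 mm across, narrowing upwards to a straight neck 50 mm across with a blind 36 mm bore; total height 46 mm (neck from 20 to 46 mm). Origin: centre of the underside; z up the axis. Grip it by the neck. At the start it stands on top of the pile, on the medium cone's neck. Weight 0.28 to 0.42 kg.
- medium_cone: medium wheel-centring cone, plain steel, loose: flared foot 78 mm across, narrowing upwards to a straight neck 50 mm across with a blind 36 mm bore; total height 50 mm (neck from 24 to 50 mm). Origin: centre of the underside; z up the axis. Grip it by the neck. At the start it stands on the large cone's neck. Weight 0.44 to 0.66 kg.
- large_cone: largest wheel-centring cone, plain steel, loose: flared foot 96 mm across, narrowing upwards to a straight neck 50 mm across with a blind 36 mm bore; total height 54 mm (neck from 28 to 54 mm). Origin: centre of the underside; z up the axis. Grip it by the neck. At the start it stands across the middle of the tester. Weight 0.64 to 0.96 kg.
- tester: handheld tyre-sensor tester, loose: grey box 150 (x) by 60 (y) by 34 (z) mm, dark screen and three white keys on top; a black stub antenna 16 mm thick sticks out 35 mm more at its +x end. Origin: centre of the box's underside; x to the antenna, z out of the screen. Starts flat on the bench under the pile, antenna towards the robot (-x) within 0.4 rad. 0.28 to 0.42 kg.
- small_dish: small dish: one of three grey plastic dishes fixed to the bench, told apart by size: round, flat floor 78 mm across inside, 86 mm outside, rim 10 mm high, floor 4 mm thick (top of the floor 4 mm above the origin). For the small cone. Origin: centre of the underside, on the bench; z up.
- medium_dish: medium dish: one of three grey plastic dishes fixed to the bench, told apart by size: round, flat floor 96 mm across inside, 104 mm outside, rim 10 mm high, floor 4 mm thick (top of the floor 4 mm above the origin). For the medium cone. Origin: centre of the underside, on the bench; z up.
- large_dish: large dish: one of three grey plastic dishes fixed to the bench, told apart by size: round, flat floor 114 mm across inside, 122 mm outside, rim 10 mm high, floor 4 mm thick (top of the floor 4 mm above the origin). For the large cone. Origin: centre of the underside, on the bench; z up.
- cradle: fixed grey stand, 145 (x) by 100 (y) mm, 78 high: slick plate (things slide down it) rising 20 deg towards +x, lip 12 mm proud across its low (-x) end, no side walls. Origin on the bench under its middle, x level from lip to high end, towards the robot (world -x) within 0.3 rad. Slope meets lip at (-70.5, 0, 25) mm; seated tester: origin at (0, 0, 50.7) mm, x up the slope.
- spray_bottle: bystander: white round bottle 60 mm across, 190 mm high, red cap, loose, to the robot's left. Origin: centre of the underside.
- weight_bin: bystander: black open plastic bin 130 by 100 by 50 mm with a few wheel weights, loose, to the robot's right. Origin: centre of the underside.
Not all that is in view belongs to the job. Several things have the shape of the tester; the one meant has the colours described above.

How it is judged:
At the end, for the whole second after the job is handed in: Each cone upright on the floor of its own dish (axes within 13 mm, tilt under 0.1 rad); tester on the cradle's slope, screen up, antenna uppermost, against the lip (within 8 mm along and in height, 18 mm sideways, turned under 0.2 rad, tilt 0.25 to 0.45 rad); all at rest (horizontal distance between large_cone and large_dish below 0.013 m and z of large_cone in the frame of large_dish between 0.001 and 0.009 m and angle between each of large_cone, medium_cone, small_cone's own z axis and vertical below 0.1 rad and linear speed of each of large_cone, medium_cone, small_cone, tester below 0.02 m/s and horizontal distance between medium_cone and medium_dish below 0.013 m and z of medium_cone in the frame of medium_dish between 0.001 and 0.009 m and horizontal distance between small_cone and small_dish below 0.013 m and z of small_cone in the frame of small_dish between 0.001 and 0.009 m and x of tester in the frame of cradle between -0.008 and 0.008 m and y of tester in the frame of cradle between -0.018 and 0.018 m and z of tester in the frame of cradle between 0.0425 and 0.0585 m and angle between tester's own z axis and vertical between 0.25 and 0.45 rad and angle between tester's own x axis and vertical below 1.32 rad and angle between the y axis of tester and the y axis of cradle, either way round below 0.2 rad); the robot touches nothing.
It fails at once if the large cone is slammed or dropped into its dish (over 120 N) (contact force between large_cone and large_dish above 120 N).
It fails at once if the medium cone is slammed or dropped into its dish (over 120 N) (contact force between medium_cone and medium_dish above 120 N).
It fails at once if the small cone is slammed or dropped into its dish (over 120 N) (contact force between small_cone and small_dish above 120 N).
It fails at once if the spray bottle is moved more than 30 mm (distance of spray_bottle from where it was at the start of the episode above 0.03 m).
It fails at once if the bin of weights is moved more than 30 mm (distance of weight_bin from where it was at the start of the episode above 0.03 m).
It also fails if it takes over 112 s, if anything falls off the work surface, if the arm or the gripper's body presses on something with over 40 N, if the wrist force passes 120 N, or if a joint passes its speed limit or range.

ROBOT

A 7-joint arm with a two-finger parallel gripper is mounted at the origin on the work surface. World frame = base frame: x ahead of the robot, y to its left, z up, the work surface at z = 0. Lengths are in m, angles in rad, forces in N, time in s.
With the tool pointing down it reaches from about 0.425 to 1.025 m from the base axis. Payload 3.6 kg.
Tool frame: the origin (TCP) lies between the finger pads; the fingertips stand 17 mm ahead of it and the grasp point (between the pads) lies 2 mm behind it; y points along the fingers, z is the direction in which the jaws open and shut, and the axes are right-handed (so a half turn about y gives the same grasp; the last joint's range is limited). The gripper opens to 85 mm and grips with 20 to 120 N. Pads are 22 mm wide; open, the fingers measure 114 mm over their backs; the gripper's body (76 mm by 85 mm) begins 54 mm behind the grasp point. The pads swing forward as they close: fully open they stand 13 mm farther back than shut.
Start: joints at [-1.377, 0.591, 0.048, 1.609, -0.033, 0.943, -0.034], TCP at [0.205, 0.695, 0.248] pointing down, gripper open.
Joint ranges: [-2.69, 2.69], [-0.47, 2.24], [-1.27, 1.36], [0.19, 2.51], [-1.53, 4.68], [0.08, 2.07], [-3.09, 3.09]. Speed limits (rad/s): [2.57, 2.57, 3.14, 3.14, 3.14, 3.14, 3.14].

INTERFACE

Orientations are given as a 3x3 rotation matrix whose columns are the frame's x, y, z axes.
In Python, from workcell import arm gives the robot as it stands. The module is installed in compiled form; this text tells all that it offers.
- The arm moves only by the tool jog_arm, never from a script. Its argument "targets" is a list of rows, each a list of 7 numbers: the shift along the tool's x, y, z in mm, then the turn, a rotation vector about the tool's x, y, z in rad, then the opening, from 0 (shut) to 1 (fully open). In form: [[tx, ty, tz, wx, wy, wz, jaw], ...]. A call has 1 to 10 rows; each row is the pose to reach, as a shift and turn from the pose commanded when the call began, along the tool's axes at that moment; what a row does not reach only later rows make up. A row lasts 1/12 s, in which the tool goes at most 41.7 mm and 7.16 degrees, less where a joint would pass 70% of its speed; a pose out of reach is approached as far as the arm can. A call with a gripper value outside its range is refused whole. The fingers move at their own pace and stop on an object; the grip force is fixed at half the most. Time passes only in rows, so rows that repeat a pose let the fingers close. It gives the time, the measured TCP pose, the force and the opening at its end, in the units of the state.
- arm.observe(): the state, without advancing time (a new reading comes with each control period).
- arm.read_camera(name): name is "side" or "top"; returns a dict with "img" (400x640x3 uint8, blue, green, red), "z_map" (400x640 float32, m along the optical axis (not along the pixel's ray), 0 where there is no reading), "fx", "fy", "cx", "cy" (pixels), "origin" and "rotation" of the camera in the world. Camera axes: x right, y down, z forward; pixel columns grow to the right and rows downward; lengths in m; the calibration is good to about 2 mm. A picture is of the moment at which its call begins.
- arm.sign_off(): hands the job in, once; it reports no verdict.
The state is a dict: "time": time; "q": joint angles; "joint_velocities": joint speeds; "effort": joint torques, N m; "tool_pos": TCP position; "eef_rot": TCP orientation; "wrist_force": force on the tool from outside, world axes, zero at the start; "moment": the same for the moment, N m; "gripper_width": opening from 0.0 (shut) to 1.0 (fully open).
Only numpy, scipy, OpenCV 4.12 (cv2) and the standard library are available. Lean on these libraries where they do the work, as an engineer would, in place of code of your own. Each camera call takes 0.05 s, during which the arm holds its last target.

## Working session

There is one attempt and no reset: what is moved stays moved. The work goes in short steps, Python scripts to look and compute and a tool call to move; the robot and the scene stay as the last step left them, time stands still between calls to the robot, and variables do not carry over. Pictures are saved under pics/ and viewed, and the job is handed in when it is done.

Besides the shell and the picture viewer there is one more tool, called after ">>>" by a JSON object that holds its "op" and its "data", one argument or row to a line. jog_arm: Moves the arm, as the interface text tells. Its arguments: {"type":"object","properties":{"targets":{"type":"array","items":{"type":"array","items":{"type":"number"}}}},"required":["targets"]}

```bash
mkdir -p pics; python3 - <<'E'
from workcell import arm
import cv2,numpy as np
s=arm.observe(); print(s)
for n in("side","top"):
    c=arm.read_camera(n); cv2.imwrite(f"pics/{n}0.png",c["img"]); np.savez(f"{n}0.npz",**c); print(n,c["fx"],c["fy"],c["cx"],c["cy"],c["origin"],c["rotation"])
E
```

```text
{'time': 0.0, 'q': array([-1.37748234,  0.59214019,  0.04827825,  1.60984395, -0.03327592,
        0.94264788, -0.03373772]), 'joint_velocities': array([ 0.00052936,  0.00078097, -0.00010734, -0.00052467, -0.00015079,
       -0.00138661,  0.00053395]), 'effort': array([-4.14246151e-04, -5.48693204e+01,  1.54652584e+00, -1.98124409e+01,
        9.39863588e-03,  8.68317235e-03, -3.65363164e-06]), 'tool_pos': array([0.20486285, 0.69463497, 0.24711703]), 'eef_rot': array([[ 9.59171122e-01, -5.01170913e-04,  2.82825932e-01],
       [-2.82826343e-01, -2.17859356e-03,  9.59168657e-01],
       [ 1.35455321e-04, -9.99997501e-01, -2.23138836e-03]]), 'wrist_force': array([0.42108809, 0.69512747, 0.35642222]), 'moment': array([-0.00787738,  0.03688578, -0.02653574]), 'gripper_width': 0.9980701621870104}
side 461.4113678165205 461.4113678165205 321.8397877218527 195.80582439654006 [-0.21331435 -0.89620808  0.89088553] [[ 0.81288349 -0.32581213  0.48277002]
 [-0.58224137 -0.47547456  0.65948383]
 [ 0.01467703 -0.8171722  -0.57620672]]
top 470.14363868263405 470.14363868263405 315.4302479133333 207.92633686261811 [0.28317405 0.02997109 1.42788155] [[-0.0221171  -0.99122966  0.1302866 ]
 [-0.9995796   0.01948095 -0.02147348]
 [ 0.01874704 -0.13070676 -0.99124381]]
```

View pics/side0.png

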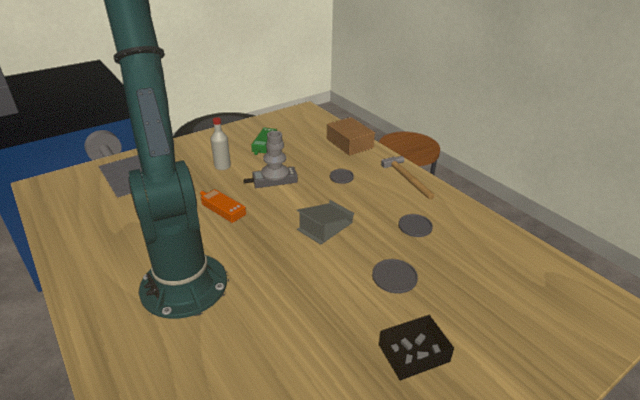

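View pics/top0.png

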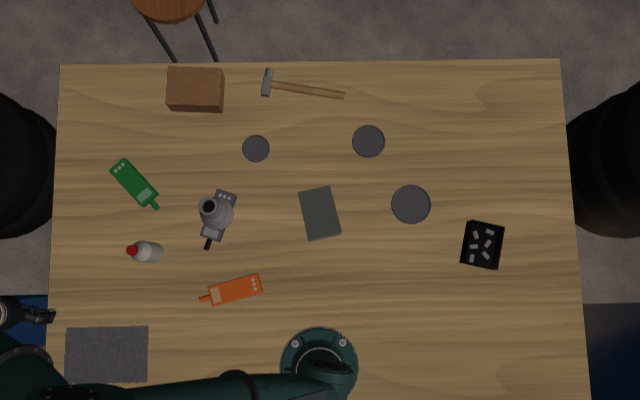

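The top view shows the pile on the grey tester at about (215,212). The small, medium and large dishes are at (256,148), (368,141) and (411,204), the cradle is at (320,213), the bottle at (145,252) and the bin at (482,244). Next I measure these points.

```bash
cat > h.py <<'E'
import numpy as np,cv2
def cloud(c):
    z=c["z_map"].astype(float); v,u=np.mgrid[:400,:640]
    P=np.stack([(u-c["cx"])/c["fx"]*z,(v-c["cy"])/c["fy"]*z,z],-1)
    W=P@np.array(c["rotation"]).T+np.array(c["origin"]); W[z==0]=np.nan
    return W
def circ(p):
    A=np.c_[2*p[:,:2],np.ones(len(p))]; s=np.linalg.lstsq(A,(p[:,:2]**2).sum(1),rcond=None)[0]
    return s[0],s[1],np.sqrt(s[2]+s[0]**2+s[1]**2)
def box(W,u0,u1,v0,v1): return W[v0:v1,u0:u1].reshape(-1,3)
E
python3 - <<'E'
from h import *
c=dict(np.load("top0.npz")); W=cloud(c); img=c["img"]
print("table z",np.nanmedian(box(W,460,560,100,180)[:,2]),np.nanstd(box(W,460,560,100,180)[:,2]))
hsv=cv2.cvtColor(img,cv2.COLOR_BGR2HSV)
for n,(u,v,r) in dict(small=(256,148,22),med=(368,141,24),large=(411,204,28)).items():
    m=np.zeros((400,640),np.uint8); m[v-r:v+r,u-r:u+r]=(hsv[v-r:v+r,u-r:u+r,1]<70)
    cs=max(cv2.findContours(m,0,1)[0],key=cv2.contourArea)
    p=cs[:,0]; d=np.c_[(p[:,0]-c["cx"])/c["fx"],(p[:,1]-c["cy"])/c["fy"],np.ones(len(p))]@c["rotation"].T
    t=(0.008-c["origin"][2])/d[:,2]; q=c["origin"]+t[:,None]*d
    x,y,R=circ(q); b=W[m>0]; print(n,"contour",x,y,2*R,"z med",np.nanmedian(b[:,2]),"mean",np.nanmean(b,0))
big=cv2.resize(img[180:260,180:350],None,fx=4.5,fy=4.5,interpolation=cv2.INTER_CUBIC); cv2.imwrite("pics/zoom0.png",big)
s=dict(np.load("side0.npz")); big=cv2.resize(s["img"][110:260,190:370],None,fx=4,fy=4,interpolation=cv2.INTER_CUBIC); cv2.imwrite("pics/zoom1.png",big)
# height profile pile
p=box(W,190,245,180,255)
for z0,z1 in[(.175,.2),(.13,.16),(.12,.13),(.075,.09),(.03,.038)]:
    q=p[(p[:,2]>z0)&(p[:,2]<z1)]; print(z0,z1,len(q),q.mean(0) if len(q) else"",q.min(0) if len(q) else "",q.max(0) if len(q) else "")
print(np.nanmax(p[:,2]))
E
```

```text
table z 0.000660912163090499 0.0031035539731253145
small contour 0.6606951326500861 0.18032788061985622 0.0830178681087045 z med 0.00530627701284192 mean [0.66127568 0.1806496  0.00547523]
med contour 0.6775487403353403 -0.16977147441966595 0.10087209042731445 z med 0.00514753997216566 mean [ 0.67805704 -0.17017422  0.00532448]
large contour 0.47676687311028076 -0.29328399911868563 0.11872335122095341 z med 0.004759211967442889 mean [ 0.4770079  -0.2939172   0.00501404]
0.175 0.2 151 [0.45904324 0.28949722 0.18353663] [0.43615576 0.26523333 0.1751801 ] [0.48500958 0.31298473 0.19170142]
0.13 0.16 158 [0.45603014 0.28385141 0.15439424] [0.43107116 0.26073434 0.13711444] [0.48651739 0.31813639 0.15988436]
0.12 0.13 0   
0.075 0.09 3 [0.42896611 0.2823835  0.08926295] [0.42480059 0.26260681 0.08886673] [0.43530132 0.31355417 0.08950036]
0.03 0.038 333 [0.44919626 0.29054323 0.03419766] [0.36267962 0.23936686 0.03001694] [0.53299168 0.34311892 0.03799483]
0.19170142214638375
```

View pics/zoom0.png

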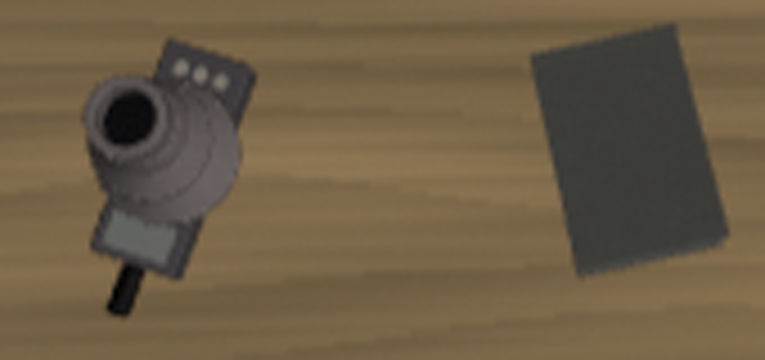

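View pics/zoom1.png

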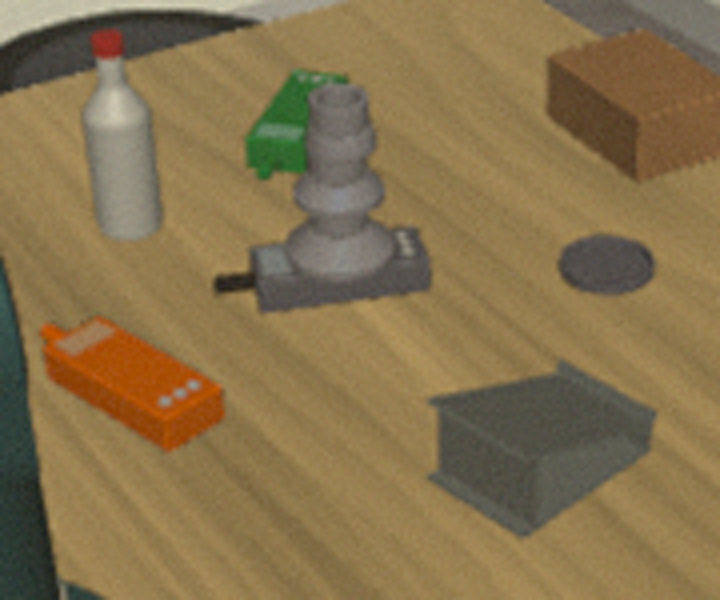

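```bash
python3 - <<'E'
from h import *
c=dict(np.load("top0.npz")); W=cloud(c); img=c["img"]
s=dict(np.load("side0.npz")); S=cloud(s)
# small cone top ring
for nm,X,b in(("top",W,(190,245,180,255)),("side",S,(250,300,120,195))):
    p=box(X,*b); q=p[(p[:,2]>.178)]; 
    if len(q)>5:
        h=cv2.convexHull(q[:,:2].astype(np.float32))[:,0]; print(nm,len(q),"ring",circ(h),q[:,2].mean(), cv2.minEnclosingCircle(q[:,:2].astype(np.float32)))
    for z in np.arange(.04,.19,.01):
        q=p[(abs(p[:,2]-z)<.005)]
        if len(q)>8: print(nm,round(z,3),len(q),np.round(circ(q),4))
# tester top
p=box(W,190,245,180,255); q=p[(p[:,2]>.03)&(p[:,2]<.038)]
print("tester rect",cv2.minAreaRect(q[:,:2].astype(np.float32)))
# cradle
p=box(W,285,355,175,250); q=p[p[:,2]>.02]
print("cradle",len(q),q.min(0),q.max(0))
A=np.c_[q[:,:2],np.ones(len(q))]; k=np.ones(len(q),bool)
for i in range(8):
    f=np.linalg.lstsq(A[k],q[k,2],rcond=None)[0]; r=q[:,2]-A@f; k=abs(r)<.004
print("plane",f,"slope deg",np.degrees(np.arctan(np.hypot(*f[:2]))),"uphill yaw",np.arctan2(f[1],f[0]),k.sum())
print("rect all",cv2.minAreaRect(q[:,:2].astype(np.float32)), "inl", cv2.minAreaRect(q[k,:2].astype(np.float32)))
m=np.abs(W[:,:,2]-.09)<.1
b=box(W,125,165,235,265); b=b[b[:,2]>.05]; print("bottle",np.median(b,0),b.min(0),b.max(0))
E
```

```text
top 139 ring (np.float64(0.45983391623817965), np.float64(0.28974734891436293), np.float64(0.02437965378347096)) 0.1841722569329489 ((0.45989999175071716, 0.2898562550544739), 0.025210892781615257)
top 0.04 248 [0.4564 0.298  0.0589]
top 0.05 179 [0.4573 0.2944 0.0421]
top 0.06 27 [0.4546 0.2916 0.0334]
top 0.09 23 [0.4581 0.2935 0.0381]
top 0.1 119 [0.4579 0.2933 0.0353]
top 0.11 82 [0.4584 0.293  0.0301]
top 0.14 9 [0.4622 0.2908 0.0305]
top 0.15 57 [0.4589 0.2886 0.0262]
top 0.16 154 [0.4567 0.2848 0.018 ]
top 0.17 29 [0.4582 0.2866 0.0208]
top 0.18 94 [0.4595 0.2893 0.0216]
side 68 ring (np.float64(0.45645052721243834), np.float64(0.29049032774433725), np.float64(0.025485869309896454)) 0.18176304257468903 ((0.45631733536720276, 0.2907264828681946), 0.02788037806749344)
side 0.04 179 [0.523  0.4021 0.1615]
side 0.05 123 [0.4512 0.2918 0.0377]
side 0.06 83 [0.4508 0.2906 0.0265]
side 0.07 39 [0.4505 0.291  0.0218]
side 0.08 10 [0.4458 0.2854 0.0164]
side 0.09 52 [0.4538 0.2937 0.036 ]
side 0.1 92 [0.4516 0.2926 0.032 ]
side 0.11 65 [0.4514 0.292  0.0253]
side 0.12 43 [0.4529 0.2931
[... 182 characters left out ...]
.0221]
side 0.18 91 [0.4552 0.2898 0.0217]
tester rect ((0.44132712483406067, 0.28852397203445435), (0.07409042119979858, 0.17117269337177277), 69.57238006591797)
cradle 1660 [ 0.3711552  -0.07228735  0.02159478] [0.53548942 0.05131061 0.08244401]
plane [-0.34985513 -0.07591394  0.20789843] slope deg 19.697192623359715 uphill yaw -2.9279182601904683 1310
rect all ((0.45403584837913513, -0.01022137701511383), (0.15066885948181152, 0.0999777615070343), 11.326249122619629) inl ((0.4516203999519348, -0.010750599205493927), (0.14567236602306366, 0.09998667985200882), 11.255373001098633)
bottle [0.34461895 0.47440258 0.12867753] [0.31755921 0.4555039  0.05011043] [0.37545957 0.51203537 0.19525231]
```

```bash
cat >> h.py <<'E'
from scipy.spatial.transform import Rotation as Ro
def rot(a,tilt=0,yaw=0):
    """tool down, jaw axis at world azimuth a; tilt: rotate approach about jaw axis"""
    z=np.array([np.cos(a),np.sin(a),0]); y=np.array([0,0,-1.]); 
    R=np.c_[np.cross(y,z),y,z]
    return Ro.from_rotvec(tilt*z).as_matrix()@R
def go(pos,R):
    from workcell import arm
    s=arm.observe(); M=s["eef_rot"]; 
    t=M.T@(np.array(pos)-s["tool_pos"])*1000; w=Ro.from_matrix(M.T@R).as_rotvec()
    print("row",np.round(t,1).tolist(),np.round(w,4).tolist(),"d",round(float(np.linalg.norm(t))),"t",round(s["time"],2),"F",np.round(s["wrist_force"],1),"g",round(s["gripper_width"],3),"tcp",np.round(s["tool_pos"],4),"q7",np.round(s["q"],2))
E
python3 -c "
from h import *
go([.458,.29,.36],rot(1.21))"
```

```text
row [357.2, -112.1, -316.8] [0.0021, 0.0741, 0.0002] d 490 t 0.1 F [-0.1  0.5  0. ] g 1.003 tcp [0.2049 0.6947 0.2472] q7 [-1.38  0.59  0.05  1.61 -0.03  0.94 -0.03]
```

>>> {"op": "jog_arm", "data": {
  "targets": [
    [0, -40, 0, 0, 0, 0, 1],
    [0, -80, 0, 0, 0, 0, 1],
    [10, -112, -10, 0, 0.02, 0, 1],
    [40, -112, -36, 0, 0.04, 0, 1],
    [70, -112, -62, 0, 0.07, 0, 1],
    [100, -112, -88, 0, 0.074, 0, 1],
    [130, -112, -115, 0, 0.074, 0, 1],
    [160, -112, -142, 0, 0.074, 0, 1],
    [190, -112, -168, 0, 0.074, 0, 1],
    [220, -112, -195, 0, 0.074, 0, 1]
  ]
}}

```text
time: 0.93
tool_pos: [0.3614, 0.4441, 0.36]
eef_rot: [[0.936, -0.0, 0.353], [-0.353, -0.0, 0.936], [-0.0, -1.0, -0.001]]
wrist_force: [0.9, -0.2, 0.4]
gripper_width: 0.999
```

```bash
python3 -c "
from h import *
go([.458,.29,.24],rot(1.21))"
```

```text
row [144.7, 120.0, -110.1] [0.0006, 0.0003, -0.0002] d 218 t 0.93 F [ 0.9 -0.2  0.4] g 0.999 tcp [0.3614 0.4441 0.36  ] q7 [-1.07  0.28  0.13  1.84 -0.04  1.02  0.29]
```

>>> {"op": "jog_arm", "data": {
  "targets": [
    [25, 0, -19, 0, 0, 0, 1],
    [50, 0, -38, 0, 0, 0, 1],
    [75, 0, -57, 0, 0, 0, 1],
    [100, 0, -76, 0, 0, 0, 1],
    [125, 10, -95, 0, 0, 0, 1],
    [140, 35, -106, 0, 0, 0, 1],
    [145, 65, -110, 0, 0, 0, 1],
    [145, 90, -110, 0, 0, 0, 1],
    [145, 110, -110, 0, 0, 0, 1],
    [145, 120, -110, 0, 0, 0, 1]
  ]
}}

```text
time: 1.77
tool_pos: [0.4562, 0.2906, 0.2375]
eef_rot: [[0.935, -0.004, 0.354], [-0.354, -0.003, 0.935], [-0.003, -1.0, -0.005]]
wrist_force: [-0.2, -0.2, 0.6]
gripper_width: 0.999
```

```bash
python3 - <<'E'
from h import *
from workcell import arm
go([.458,.29,.174],rot(1.21))
for n in("side","top"):
    c=arm.read_camera(n)
    a=c["img"][90:210,200:360] if n=="side" else c["img"][150:270,140:300]
    cv2.imwrite(f"pics/{n}1.png",cv2.resize(a,None,fx=4,fy=4,interpolation=cv2.INTER_CUBIC))
E
```

```text
row [2.1, 63.5, 0.3] [0.0045, -0.0005, -0.0027] d 63 t 1.77 F [-0.2 -0.2  0.6] g 0.999 tcp [0.4562 0.2906 0.2375] q7 [-0.8   0.38  0.19  2.04 -0.1   0.74  0.67]
```

View pics/side1.png

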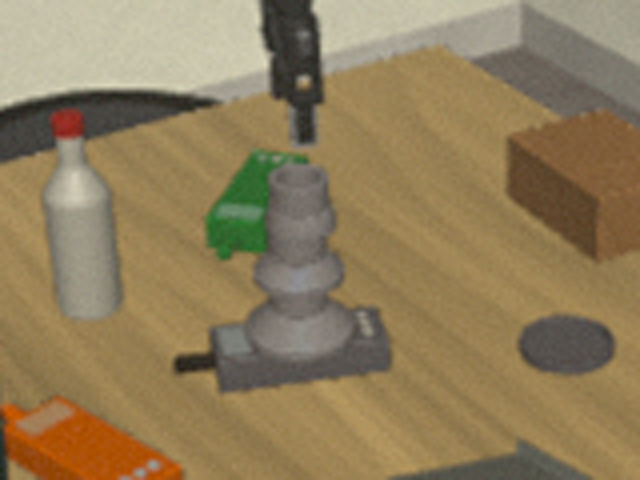

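The open jaws are centred above the small cone (neck at about (297,195) in the zoom), so I go down and close.

>>> {"op": "jog_arm", "data": {
  "targets": [
    [1, 15, 0, 0, 0, 0, 1],
    [1, 35, 0, 0, 0, 0, 1],
    [1, 50, 0, 0, 0, 0, 1],
    [1, 60, 0, 0, 0, 0, 1],
    [1, 65, 0, 0, 0, 0, 1],
    [1, 65, 0, 0, 0, 0, 1]
  ]
}}

```text
time: 2.37
tool_pos: [0.4587, 0.2919, 0.1752]
eef_rot: [[0.936, -0.0, 0.353], [-0.353, -0.0, 0.936], [-0.0, -1.0, -0.0]]
wrist_force: [1.0, 0.6, -0.3]
gripper_width: 1.003
```

>>> {"op": "jog_arm", "data": {
  "targets": [
    [0, 0, 0, 0, 0, 0, 0.7],
    [0, 0, 0, 0, 0, 0, 0.6],
    [0, 0, 0, 0, 0, 0, 0.4],
    [0, 0, 0, 0, 0, 0, 0.2],
    [0, 0, 0, 0, 0, 0, 0],
    [0, 0, 0, 0, 0, 0, 0],
    [0, 0, 0, 0, 0, 0, 0],
    [0, 0, 0, 0, 0, 0, 0]
  ]
}}

```text
time: 3.03
tool_pos: [0.4591, 0.2913, 0.1766]
eef_rot: [[0.936, 0.001, 0.353], [-0.353, 0.0, 0.936], [0.001, -1.0, 0.001]]
wrist_force: [-1.1, -2.3, 5.8]
gripper_width: 0.558
```

```bash
python3 - <<'E'
from h import *
from workcell import arm
go([.458,.29,.234],rot(1.21))
for n in("side","top"):
    c=arm.read_camera(n)
    a=c["img"][90:210,200:360] if n=="side" else c["img"][150:270,140:300]
    cv2.imwrite(f"pics/{n}2.png",cv2.resize(a,None,fx=4,fy=4,interpolation=cv2.INTER_CUBIC))
E
```

```text
row [-0.5, -57.4, -1.6] [-0.0005, -0.0002, 0.0006] d 57 t 3.03 F [-1.1 -2.3  5.8] g 0.558 tcp [0.4591 0.2913 0.1766] q7 [-0.77  0.47  0.17  2.08 -0.13  0.6   0.7 ]
```

View pics/side2.png

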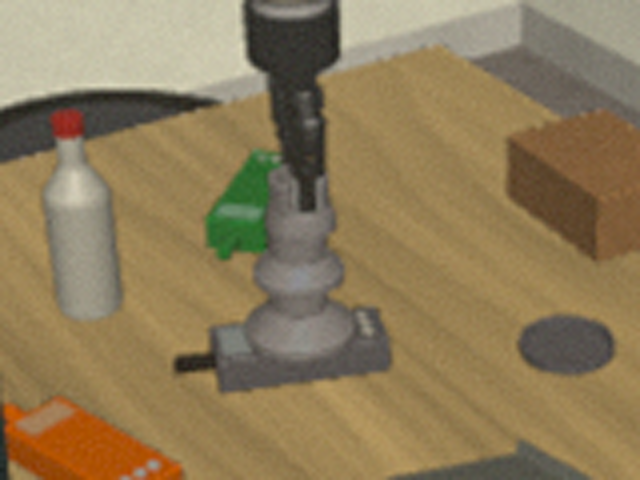

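The fingers grip the small cone's neck (opening about 0.56) and the pile is undisturbed, so I lift.

>>> {"op": "jog_arm", "data": {
  "targets": [
    [0, -5, 0, 0, 0, 0, 0],
    [0, -15, 0, 0, 0, 0, 0],
    [0, -30, 0, 0, 0, 0, 0],
    [0, -50, 0, 0, 0, 0, 0],
    [0, -65, 0, 0, 0, 0, 0],
    [0, -70, 0, 0, 0, 0, 0]
  ]
}}

```text
time: 3.63
tool_pos: [0.4597, 0.2924, 0.2479]
eef_rot: [[0.936, 0.003, 0.353], [-0.353, 0.003, 0.936], [0.002, -1.0, 0.004]]
wrist_force: [0.6, 0.8, -4.3]
gripper_width: 0.558
```

```bash
python3 - <<'E'
from h import *
from workcell import arm
go([.661,.181,.15],rot(1.21))
c=arm.read_camera("side")
a=c["img"][90:210,200:360]
cv2.imwrite(f"pics/side3.png",cv2.resize(a,None,fx=4,fy=4,interpolation=cv2.INTER_CUBIC))
c=arm.read_camera("top")
a=c["img"][130:250,180:340]
cv2.imwrite(f"pics/top3.png",cv2.resize(a,None,fx=4,fy=4,interpolation=cv2.INTER_CUBIC))
E
```

```text
row [227.4, 98.3, -33.5] [-0.0037, 0.0, 0.0023] d 250 t 3.63 F [ 0.6  0.8 -4.3] g 0.558 tcp [0.4597 0.2924 0.2479] q7 [-0.8   0.37  0.19  2.03 -0.1   0.75  0.67]
```

View pics/side3.png

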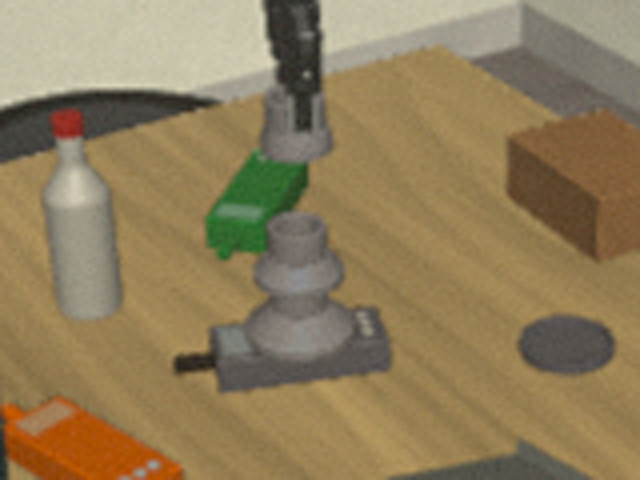

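View pics/top3.png

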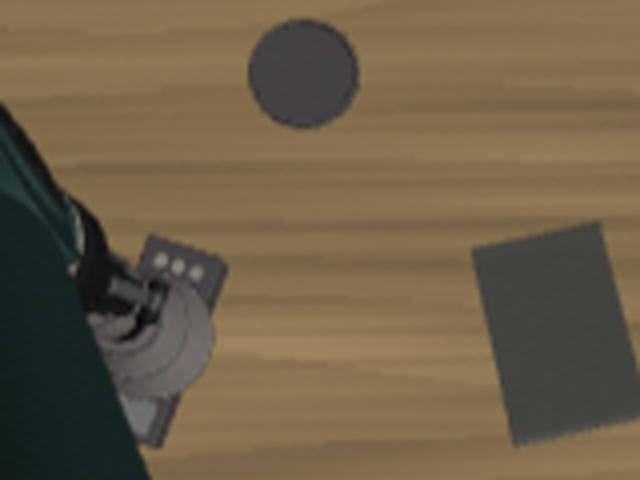

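The small cone hangs upright in the jaws and the other two cones still stand. Next is the small dish.

>>> {"op": "jog_arm", "data": {
  "targets": [
    [10, 0, -1, 0, 0, 0, 0],
    [35, 0, -5, 0, 0, 0, 0],
    [65, 5, -10, 0, 0, 0, 0],
    [97, 15, -14, 0, 0, 0, 0],
    [130, 30, -19, 0, 0, 0, 0],
    [162, 50, -24, 0, 0, 0, 0],
    [190, 70, -28, 0, 0, 0, 0],
    [212, 85, -31, 0, 0, 0, 0],
    [225, 95, -33, 0, 0, 0, 0],
    [227, 98, -33, 0, 0, 0, 0]
  ]
}}

```text
time: 4.57
tool_pos: [0.6607, 0.1765, 0.1439]
eef_rot: [[0.934, -0.003, 0.357], [-0.357, -0.004, 0.934], [-0.001, -1.0, -0.004]]
wrist_force: [0.6, -1.0, -4.5]
gripper_width: 0.559
```

```bash
python3 - <<'E'
from h import *
from workcell import arm
for i in range(3): c=arm.read_camera("side")
go([.661,.181,.0426],rot(1.21))
p=box(cloud(c),300,400,90,210); 
a=c["img"][90:230,270:430]
cv2.imwrite(f"pics/side4.png",cv2.resize(a,None,fx=4,fy=4,interpolation=cv2.INTER_CUBIC))
q=p[(p[:,2]>.095)&(p[:,2]<.17)&(np.hypot(p[:,0]-.661,p[:,1]-.181)<.06)]
for z in np.arange(.095,.17,.005):
    k=q[abs(q[:,2]-z)<.003]; print(round(z,3),len(k), np.round(np.r_[k.mean(0)[:2],k.min(0)[:2],k.max(0)[:2]],3) if len(k) else '')
E
```

```text
row [3.2, 104.1, 0.5] [0.0005, 0.0009, -0.0027] d 104 t 4.72 F [ 0.4 -0.6 -3.4] g 0.558 tcp [0.6581 0.1816 0.1467] q7 [-0.45  0.66  0.17  1.78 -0.16  0.71  1.02]
0.095 0 
0.1 0 
0.105 5 [0.638 0.17  0.628 0.155 0.655 0.181]
0.11 22 [0.644 0.164 0.626 0.149 0.673 0.201]
0.115 30 [0.64  0.166 0.625 0.15  0.679 0.193]
0.12 38 [0.646 0.165 0.628 0.149 0.679 0.194]
0.125 32 [0.642 0.168 0.628 0.15  0.675 0.195]
0.13 17 [0.639 0.169 0.631 0.15  0.662 0.19 ]
0.135 17 [0.646 0.166 0.631 0.147 0.672 0.201]
0.14 33 [0.645 0.17  0.629 0.145 0.673 0.204]
0.145 38 [0.645 0.174 0.629 0.145 0.674 0.217]
0.15 37 [0.646 0.177 0.631 0.144 0.674 0.212]
0.155 28 [0.647 0.177 0.627 0.144 0.668 0.214]
0.16 21 [0.651 0.175 0.635 0.145 0.669 0.215]
0.165 17 [0.652 0.177 0.635 0.143 0.666 0.217]
0.17 6 [0.646 0.17  0.636 0.145 0.664 0.21 ]
```

View pics/side4.png

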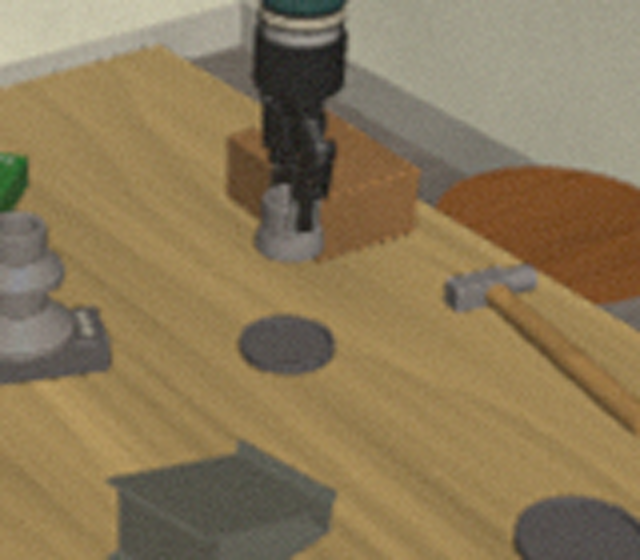

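>>> {"op": "jog_arm", "data": {
  "targets": [
    [2, 10, 1, 0, 0, 0, 0],
    [5, 30, 1, 0, 0, 0, 0],
    [5, 55, 1, 0, 0, 0, 0],
    [5, 75, 1, 0, 0, 0, 0],
    [5, 88, 1, 0, 0, 0, 0],
    [5, 93, 1, 0, 0, 0, 0],
    [5, 96, 1, 0, 0, 0, 0],
    [5, 96, 1, 0, 0, 0, 0],
    [5, 96, 1, 0, 0, 0, 0]
  ]
}}

```text
time: 5.47
tool_pos: [0.6654, 0.1802, 0.0525]
eef_rot: [[0.936, 0.002, 0.353], [-0.353, 0.001, 0.936], [0.002, -1.0, 0.001]]
wrist_force: [-0.3, 0.5, -3.5]
gripper_width: 0.561
```

```bash
python3 - <<'E'
from h import *
from workcell import arm
for i in range(2): c=arm.read_camera("side")
go([.663,.182,.0426],rot(1.21))
a=c["img"][120:220,290:410]
cv2.imwrite(f"pics/side5.png",cv2.resize(a,None,fx=5,fy=5,interpolation=cv2.INTER_CUBIC))
E
```

```text
row [-3.0, 10.1, 0.8] [-0.0016, 0.0, 0.0021] d 11 t 5.57 F [ 0.2  1.  -4.3] g 0.561 tcp [0.6655 0.1801 0.0527] q7 [-0.42  0.79  0.14  1.8  -0.18  0.56  1.04]
```

View pics/side5.png

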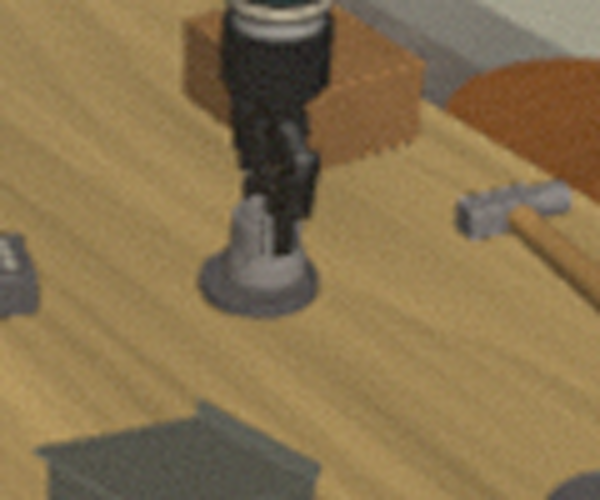

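```bash
python3 - <<'E'
from h import *
from workcell import arm
s=dict(np.load("side0.npz")); img=s["img"]; hsv=cv2.cvtColor(img,cv2.COLOR_BGR2HSV)
def ray(p,z):
    d=np.c_[(p[:,0]-s["cx"])/s["fx"],(p[:,1]-s["cy"])/s["fy"],np.ones(len(p))]@s["rotation"].T
    return s["origin"]+((z-s["origin"][2])/d[:,2])[:,None]*d
for n,(u,v,a,b) in dict(small=(342,176,18,12),med=(415,225,24,16),large=(395,276,30,22)).items():
    m=np.zeros((400,640),np.uint8); m[v-b:v+b,u-a:u+a]=hsv[v-b:v+b,u-a:u+a,1]<70
    cs=max(cv2.findContours(m,0,1)[0],key=cv2.contourArea)[:,0]
    print(n,np.round(circ(ray(cs.astype(float),.007)),4))
c=arm.read_camera("side"); p=box(cloud(c),320,370,120,190)
q=p[(p[:,2]>.012)&(p[:,2]<.03)&(np.hypot(p[:,0]-.661,p[:,1]-.181)<.045)]
for z in(.014,.018,.022,.026):
    k=q[abs(q[:,2]-z)<.003]; print(z,len(k),np.round(np.r_[k.min(0)[:2],k.max(0)[:2]],3),np.round(circ(k),4))
# visible edge in direction perpendicular to view: right dir
r=np.array([.813,-.582]);r/=np.linalg.norm(r)
k=q[:,:2]@r; print("lateral extent",k.min(),k.max(),"mid",(k.min()+k.max())/2,"tcp",np.array([.6655,.1801])@r,"dish",np.array([.6607,.1803])@r)
E
```

```text
small [0.6568 0.1779 0.0427]
med [ 0.6738 -0.1711  0.0522]
large [ 0.4735 -0.2942  0.0606]
0.014 12 [0.632 0.154 0.674 0.212] [0.6662 0.1904 0.0351]
0.018 28 [0.632 0.152 0.681 0.203] [0.6625 0.1809 0.0277]
0.022 25 [0.632 0.153 0.672 0.193] [0.6598 0.1786 0.0244]
0.026 34 [0.634 0.151 0.691 0.203] [0.6624 0.1796 0.0259]
lateral extent 0.39056567766593026 0.46136349867406024 mid 0.4259645881699953 tcp 0.43630027723345266 dish 0.4322808602055783
```

>>> {"op": "jog_arm", "data": {
  "targets": [
    [-3, 2, -2, 0, 0, 0, 0],
    [-3, 4, -2, 0, 0, 0, 0],
    [-3, 6, -2, 0, 0, 0, 0],
    [-3, 7, -2, 0, 0, 0, 0],
    [-3, 8, -2, 0, 0, 0, 0],
    [-3, 8.5, -2, 0, 0, 0, 0],
    [-3, 9, -2, 0, 0, 0, 0]
  ]
}}

```text
time: 6.2
tool_pos: [0.661, 0.179, 0.0428]
eef_rot: [[0.936, -0.0, 0.353], [-0.353, 0.0, 0.936], [-0.0, -1.0, -0.0]]
wrist_force: [-2.4, -1.0, 4.9]
gripper_width: 0.557
```

>>> {"op": "jog_arm", "data": {
  "targets": [
    [0, 0.5, 0, 0, 0, 0, 0],
    [0, 1, 0, 0, 0, 0, 0]
  ]
}}

```text
time: 6.37
tool_pos: [0.661, 0.179, 0.0428]
eef_rot: [[0.936, -0.0, 0.353], [-0.353, 0.0, 0.936], [-0.0, -1.0, 0.0]]
wrist_force: [-3.6, -1.3, 10.7]
gripper_width: 0.561
```

Contact at the expected height (0.0428). Release and rise.

>>> {"op": "jog_arm", "data": {
  "targets": [
    [0, 0, 0, 0, 0, 0, 0.7],
    [0, 0, 0, 0, 0, 0, 0.85],
    [0, 0, 0, 0, 0, 0, 1],
    [0, 0, 0, 0, 0, 0, 1],
    [0, -10, 0, 0, 0, 0, 1],
    [0, -40, 0, 0, 0, 0, 1],
    [0, -80, 0, 0, 0, 0, 1],
    [0, -120, 0, 0, 0, 0, 1],
    [0, -150, 0, 0, 0, 0, 1],
    [0, -160, 0, 0, 0, 0, 1]
  ]
}}

```text
time: 7.2
tool_pos: [0.6643, 0.1796, 0.208]
eef_rot: [[0.935, 0.01, 0.353], [-0.353, 0.003, 0.935], [0.008, -1.0, 0.006]]
wrist_force: [0.1, -0.4, 0.5]
gripper_width: 1.002
```

```bash
python3 - <<'E'
from h import *
from workcell import arm
c=arm.read_camera("side"); t=arm.read_camera("top")
cv2.imwrite(f"pics/side6.png",cv2.resize(c["img"][100:220,240:400],None,fx=4,fy=4,interpolation=cv2.INTER_CUBIC))
cv2.imwrite(f"pics/top6.png",cv2.resize(t["img"][120:260,170:330],None,fx=4,fy=4,interpolation=cv2.INTER_CUBIC))
for nm,X,b,b2 in(("top",cloud(t),(190,245,180,255),(220,290,110,180)),("side",cloud(c),(250,300,120,195),(310,380,130,200))):
    p=box(X,*b)
    for lo,hi,l in((.132,.146,"med top"),(.09,.103,'med flare'),(.04,.06,'large flare')):
        q=p[(p[:,2]>lo)&(p[:,2]<hi)]; h=cv2.convexHull(q[:,:2].astype(np.float32))[:,0]; print(nm,l,len(q),np.round(circ(q),4),np.round(circ(h),4))
    p=box(X,*b2); q=p[(p[:,2]>.044)&(p[:,2]<.056)]; 
    if len(q)>5:
        h=cv2.convexHull(q[:,:2].astype(np.float32))[:,0];print(nm,"small",len(q),np.round(circ(h),4))
go([.457,.292,.26],rot(1.21))
E
```

```text
top med top 26 [0.4589 0.3054 0.0116] [0.4584 0.303  0.0152]
top med flare 18 [0.4623 0.3069 0.024 ] [0.4626 0.3089 0.0241]Traceback (most recent call last):
  File "<stdin>", line 9, in <module>
TypeError: 'NoneType' object is not subscriptable
```

View pics/side6.png

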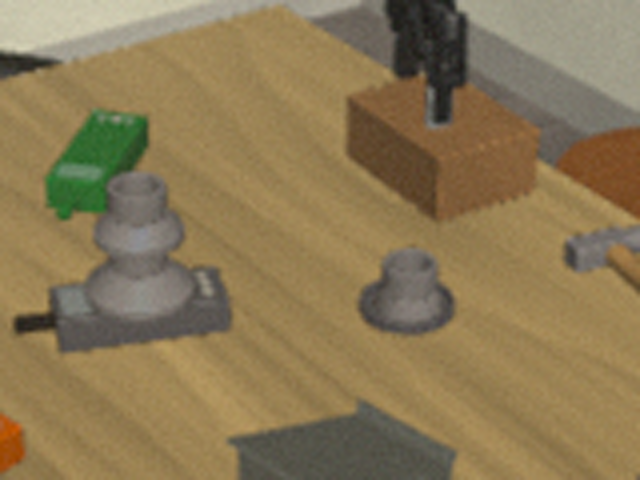

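View pics/top6.png

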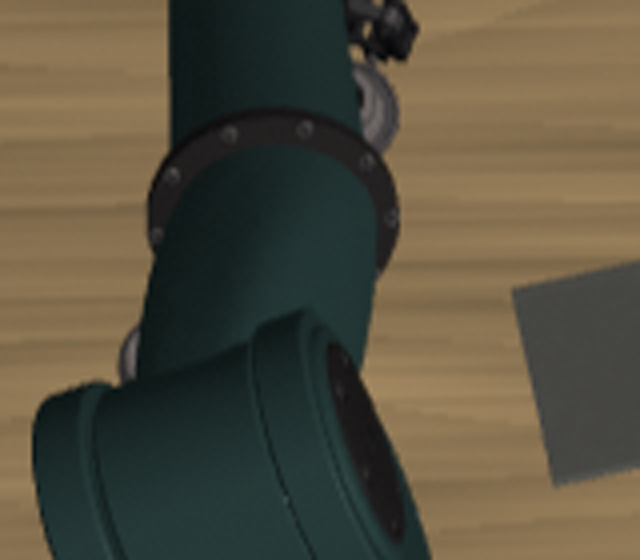

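The small cone is centred in its dish (407,303) and the rest of the pile still stands (137,200 and 140,285). Next is the medium cone.

```bash
python3 - <<'E'
from h import *
go([.457,.293,.19],rot(1.21))
E
```

```text
row [-232.8, 13.9, 33.5] [-0.0041, -0.0001, 0.0051] d 236 t 7.3 F [-0.5  0.5  0.4] g 0.998 tcp [0.6629 0.1794 0.2049] q7 [-0.46  0.59  0.19  1.75 -0.15  0.81  1.01]
```

>>> {"op": "jog_arm", "data": {
  "targets": [
    [-30, 0, 4, 0, 0, 0, 1],
    [-65, 0, 9, 0, 0, 0, 1],
    [-100, 0, 14, 0, 0, 0, 1],
    [-135, 0, 19, 0, 0, 0, 1],
    [-170, 0, 24, 0, 0, 0, 1],
    [-200, 4, 29, 0, 0, 0, 1],
    [-220, 10, 32, 0, 0, 0, 1],
    [-230, 12, 34, 0, 0, 0, 1],
    [-232, 12, 34, 0, 0, 0, 1],
    [-232, 12, 34, 0, 0, 0, 1]
  ]
}}

```text
time: 8.13
tool_pos: [0.4557, 0.2923, 0.1885]
eef_rot: [[0.936, -0.001, 0.352], [-0.352, -0.001, 0.936], [-0.0, -1.0, -0.002]]
wrist_force: [0.0, -0.2, 0.5]
gripper_width: 1.002
```

```bash
python3 - <<'E'
from h import *
from workcell import arm
for i in range(2):c=arm.read_camera("side")
cv2.imwrite(f"pics/side7.png",cv2.resize(c["img"][100:220,240:400],None,fx=4,fy=4,interpolation=cv2.INTER_CUBIC))
X=cloud(c);p=box(X,255,300,130,200)
for z in np.arange(.04,.15,.01):
    q=p[abs(p[:,2]-z)<.005]
    if len(q)>8: print(round(z,3),len(q),np.round(circ(q),4))
go([.457,.293,.128],rot(1.21))
E
```

```text
0.04 186 [0.5145 0.3975 0.1524]
0.05 118 [0.4509 0.2913 0.0365]
0.06 82 [0.4513 0.2915 0.0269]
0.07 35 [0.4516 0.2928 0.0228]
0.08 12 [0.4448 0.2856 0.0169]
0.09 49 [0.4533 0.293  0.0357]
0.1 85 [0.4538 0.2927 0.0335]
0.11 77 [0.4526 0.2924 0.026 ]
0.12 53 [0.4533 0.2929 0.0222]
0.13 68 [0.4531 0.2925 0.0224]
0.14 44 [0.4525 0.292  0.0223]
row [-1.1, 61.2, 1.0] [0.0001, -0.0022, 0.0014] d 61 t 8.23 F [-0.3  1.   0.3] g 1.0 tcp [0.4576 0.2917 0.1892] q7 [-0.79  0.45  0.19  2.08 -0.14  0.62  0.7 ]
```

View pics/side7.png

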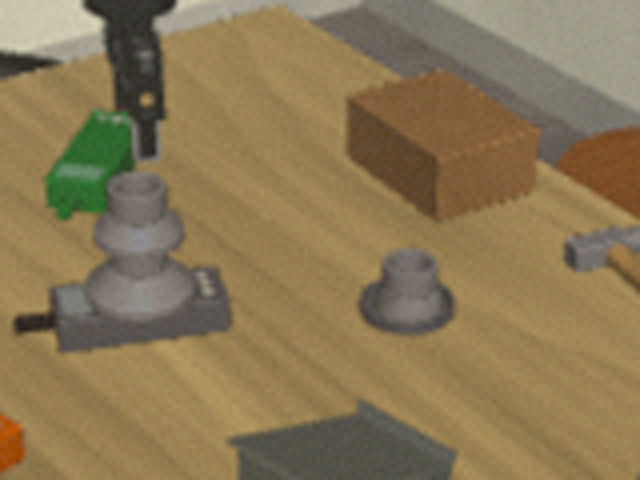

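>>> {"op": "jog_arm", "data": {
  "targets": [
    [-1, 15, 1, 0, 0, 0, 1],
    [-1, 35, 1, 0, 0, 0, 1],
    [-2, 50, 1, 0, 0, 0, 1],
    [-2, 58, 1, 0, 0, 0, 1],
    [-2, 61, 1, 0, 0, 0, 1],
    [-2, 61, 1, 0, 0, 0, 1],
    [-2, 61, 1, 0, 0, 0, 0.7],
    [-2, 61, 1, 0, 0, 0, 0.5],
    [-2, 61, 1, 0, 0, 0, 0.3],
    [-2, 61, 1, 0, 0, 0, 0]
  ]
}}

```text
time: 9.07
tool_pos: [0.4549, 0.2943, 0.1296]
eef_rot: [[0.936, 0.001, 0.353], [-0.353, 0.0, 0.936], [0.001, -1.0, 0.001]]
wrist_force: [-0.9, -2.2, 5.5]
gripper_width: 0.572
```

>>> {"op": "jog_arm", "data": {
  "targets": [
    [0, 0, 0, 0, 0, 0, 0],
    [0, 0, 0, 0, 0, 0, 0],
    [0, 0, 0, 0, 0, 0, 0],
    [0, 0, 0, 0, 0, 0, 0]
  ]
}}

```text
time: 9.4
tool_pos: [0.4549, 0.2942, 0.1296]
eef_rot: [[0.936, 0.001, 0.353], [-0.353, 0.001, 0.936], [0.001, -1.0, 0.001]]
wrist_force: [-1.1, -0.8, 5.2]
gripper_width: 0.571
```

>>> {"op": "jog_arm", "data": {
  "targets": [
    [0, -3, 0, 0, 0, 0, 0],
    [0, -8, 0, 0, 0, 0, 0],
    [0, -18, 0, 0, 0, 0, 0],
    [0, -34, 0, 0, 0, 0, 0],
    [0, -54, 0, 0, 0, 0, 0],
    [0, -74, 0, 0, 0, 0, 0],
    [0, -88, 0, 0, 0, 0, 0],
    [0, -92, 0, 0, 0, 0, 0]
  ]
}}

```text
time: 10.07
tool_pos: [0.4554, 0.295, 0.2231]
eef_rot: [[0.936, 0.004, 0.353], [-0.353, 0.003, 0.936], [0.002, -1.0, 0.004]]
wrist_force: [1.2, -0.1, -4.2]
gripper_width: 0.571
```

```bash
python3 - <<'E'
from h import *
from workcell import arm
for i in range(2):c=arm.read_camera("side")
cv2.imwrite(f"pics/side8.png",cv2.resize(c["img"][90:210,220:380],None,fx=4,fy=4,interpolation=cv2.INTER_CUBIC))
X=cloud(c);p=box(X,250,300,100,200)
for z in np.arange(.15,.24,.01):
    q=p[(abs(p[:,2]-z)<.005)&(np.hypot(p[:,0]-.456,p[:,1]-.293)<.06)]
    if len(q)>8: print(round(z,3),len(q),np.round(circ(q),4))
go([.677,-.171,.22],rot(1.21))
E
```

```text
0.18 29 [0.4537 0.2946 0.0366]
0.19 95 [0.4532 0.294  0.0347]
0.2 84 [0.4533 0.2935 0.0277]
0.21 39 [0.4531 0.289  0.0232]
0.22 49 [0.4511 0.2884 0.024 ]
0.23 56 [0.4542 0.2907 0.0278]
row [372.4, 1.0, -357.2] [-0.0017, 0.0002, 0.0009] d 516 t 10.17 F [-0.5 -0.4 -4.7] g 0.567 tcp [0.4546 0.2946 0.2213] q7 [-0.81  0.4   0.2   2.05 -0.12  0.69  0.68]
```

View pics/side8.png

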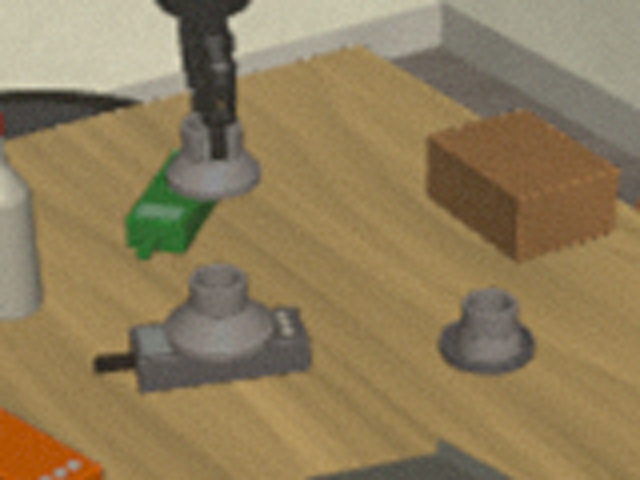

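The medium cone is held upright at (215,165) and the large cone stays on the tester. Carry it to the medium dish.

>>> {"op": "jog_arm", "data": {
  "targets": [
    [8, 0, -8, 0, 0, 0, 0],
    [25, 0, -24, 0, 0, 0, 0],
    [48, 0, -46, 0, 0, 0, 0],
    [74, 0, -71, 0, 0, 0, 0],
    [100, 0, -96, 0, 0, 0, 0],
    [127, 0, -122, 0, 0, 0, 0],
    [154, 0, -148, 0, 0, 0, 0],
    [181, 0, -174, 0, 0, 0, 0],
    [208, 0, -200, 0, 0, 0, 0],
    [235, 0, -226, 0, 0, 0, 0]
  ]
}}

```text
time: 11.0
tool_pos: [0.5936, -0.003, 0.2186]
eef_rot: [[0.935, -0.004, 0.354], [-0.354, -0.001, 0.935], [-0.003, -1.0, -0.002]]
wrist_force: [0.4, 0.9, -3.6]
gripper_width: 0.565
```

```bash
python3 - <<'E'
from h import *
go([.676,-.1705,.10],rot(1.21))
E
```

```text
row [136.7, 118.4, -127.3] [0.002, -0.0008, -0.0032] d 221 t 11.0 F [ 0.4  0.9 -3.6] g 0.565 tcp [ 0.5936 -0.003   0.2186] q7 [-0.23  0.47  0.22  1.94 -0.15  0.75  1.28]
```

>>> {"op": "jog_arm", "data": {
  "targets": [
    [27, 2, -25, 0, 0, 0, 0],
    [54, 10, -50, 0, 0, 0, 0],
    [80, 28, -74, 0, 0, 0, 0],
    [104, 52, -96, 0, 0, 0, 0],
    [122, 78, -114, 0, 0, 0, 0],
    [132, 98, -125, 0, 0, 0, 0],
    [136, 112, -129, 0, 0, 0, 0],
    [136, 117, -130, 0, 0, 0, 0],
    [136, 118, -130, 0, 0, 0, 0],
    [136, 118, -130, 0, 0, 0, 0]
  ]
}}

```text
time: 11.83
tool_pos: [0.6753, -0.1675, 0.1019]
eef_rot: [[0.936, -0.001, 0.351], [-0.351, 0.002, 0.936], [-0.002, -1.0, 0.001]]
wrist_force: [0.3, 0.6, -4.2]
gripper_width: 0.571
```

```bash
python3 - <<'E'
from h import *
from workcell import arm
for i in range(2):c=arm.read_camera("side")
cv2.imwrite(f"pics/side9.png",cv2.resize(c["img"][130:250,340:500],None,fx=4,fy=4,interpolation=cv2.INTER_CUBIC))
X=cloud(c);p=box(X,360,470,140,260)
for z in np.arange(.06,.12,.01):
    q=p[(abs(p[:,2]-z)<.005)&(np.hypot(p[:,0]-.675,p[:,1]+.171)<.06)]
    if len(q)>8: print(round(z,3),len(q),np.round(circ(q),4))
go([.676,-.1705,.0456],rot(1.21))
E
```

```text
0.06 30 [ 0.6743 -0.1671  0.0362]
0.07 105 [ 0.6734 -0.1676  0.0353]
0.08 112 [ 0.6738 -0.1675  0.0291]
0.09 54 [ 0.6734 -0.171   0.0238]
0.1 65 [ 0.6771 -0.1745  0.0271]
0.11 86 [ 0.6794 -0.1735  0.0288]
row [0.4, 58.0, -3.1] [-0.0016, 0.0026, 0.0013] d 58 t 11.93 F [ 0.2  0.6 -4.9] g 0.571 tcp [ 0.6766 -0.1675  0.1036] q7 [ 0.06  0.73  0.18  1.77 -0.19  0.66  1.56]
```

View pics/side9.png

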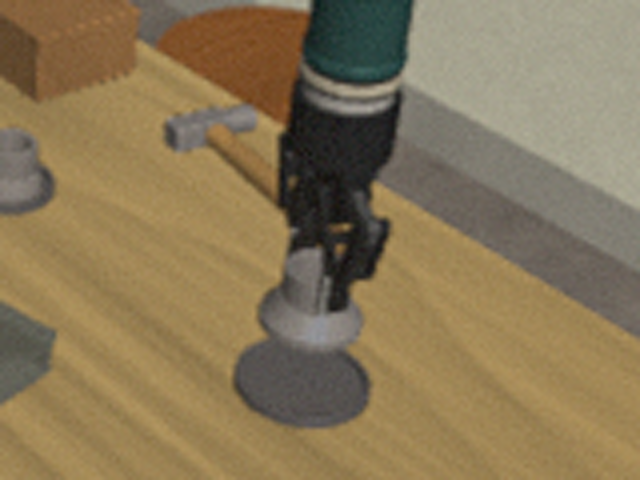

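>>> {"op": "jog_arm", "data": {
  "targets": [
    [0, 12, -2, 0, 0, 0, 0],
    [0, 28, -3, 0, 0, 0, 0],
    [0, 42, -3, 0, 0, 0, 0],
    [0, 50, -3, 0, 0, 0, 0],
    [0, 53, -3, 0, 0, 0, 0],
    [0, 54, -3, 0, 0, 0, 0],
    [0, 55, -3, 0, 0, 0, 0],
    [0, 55.5, -3, 0, 0, 0, 0],
    [0, 56, -3, 0, 0, 0, 0],
    [0, 56.5, -3, 0, 0, 0, 0]
  ]
}}

```text
time: 12.77
tool_pos: [0.6753, -0.1726, 0.0464]
eef_rot: [[0.936, 0.001, 0.353], [-0.353, -0.0, 0.936], [0.001, -1.0, 0.0]]
wrist_force: [0.2, -1.1, -4.9]
gripper_width: 0.571
```

>>> {"op": "jog_arm", "data": {
  "targets": [
    [0, 0.5, 0, 0, 0, 0, 0],
    [0, 1, 0, 0, 0, 0, 0],
    [0, 1.5, 0, 0, 0, 0, 0]
  ]
}}

```text
time: 13.02
tool_pos: [0.6752, -0.1727, 0.0457]
eef_rot: [[0.936, 0.001, 0.353], [-0.353, 0.0, 0.936], [0.001, -1.0, 0.0]]
wrist_force: [-3.2, 1.2, 7.3]
gripper_width: 0.571
```

Contact at 0.0457, as predicted. Release and rise.

>>> {"op": "jog_arm", "data": {
  "targets": [
    [0, 0, 0, 0, 0, 0, 0.7],
    [0, 0, 0, 0, 0, 0, 0.85],
    [0, 0, 0, 0, 0, 0, 1],
    [0, 0, 0, 0, 0, 0, 1],
    [0, -10, 0, 0, 0, 0, 1],
    [0, -40, 0, 0, 0, 0, 1],
    [0, -80, 0, 0, 0, 0, 1],
    [0, -110, 0, 0, 0, 0, 1],
    [0, -120, 0, 0, 0, 0, 1],
    [0, -120, 0, 0, 0, 0, 1]
  ]
}}

```text
time: 13.85
tool_pos: [0.6774, -0.1734, 0.1689]
eef_rot: [[0.936, 0.008, 0.353], [-0.353, -0.002, 0.936], [0.008, -1.0, 0.001]]
wrist_force: [0.5, -0.8, 0.8]
gripper_width: 1.003
```

```bash
python3 - <<'E'
from h import *
from workcell import arm
c=arm.read_camera("side"); t=arm.read_camera("top")
cv2.imwrite(f"pics/side10.png",cv2.resize(c["img"][110:250,240:460],None,fx=3.5,fy=3.5,interpolation=cv2.INTER_CUBIC))
cv2.imwrite(f"pics/top10.png",cv2.resize(t["img"][120:270,180:400],None,fx=3.5,fy=3.5,interpolation=cv2.INTER_CUBIC))
W=cloud(t);S=cloud(c)
for nm,X,b in(("top",W,(190,245,180,255)),("side",S,(250,300,140,195))):
    p=box(X,*b)
    for z in(.045,.055,.065,.075,.085):
        q=p[abs(p[:,2]-z)<.005]
        if len(q)>8: print(nm,z,len(q),np.round(circ(q),4))
for b in((230,285,120,175),(340,395,110,165)):
    p=box(W,*b); q=p[(p[:,2]>.044)&(p[:,2]<.06)]
    if len(q)>8:print("placed",len(q),np.round(circ(cv2.convexHull(q[:,:2].astype(np.float32))[:,0]),4))
go([.456,.293,.15],rot(1.21))
E
```

```text
top 0.045 263 [0.4549 0.2934 0.0446]
top 0.055 247 [0.4557 0.2927 0.0342]
top 0.065 159 [0.4538 0.2872 0.021 ]
top 0.075 30 [0.4534 0.2895 0.0212]
top 0.085 88 [0.4556 0.2926 0.0215]
side 0.045 129 [0.4502 0.2908 0.0403]
side 0.055 99 [0.4515 0.2922 0.0323]
side 0.065 63 [0.4498 0.2915 0.0241]
side 0.075 59 [0.4517 0.2918 0.0224]
side 0.085 78 [0.4511 0.2922 0.0216]
placed 114 [0.6621 0.1784 0.0246]
row [-368.5, 14.4, 358.2] [-0.0002, 0.0001, -0.0003] d 514 t 13.95 F [-0.1  0.6 -0.7] g 1.001 tcp [ 0.6744 -0.1722  0.1643] q7 [ 0.05  0.65  0.2   1.74 -0.18  0.76  1.55]
```

View pics/side10.png

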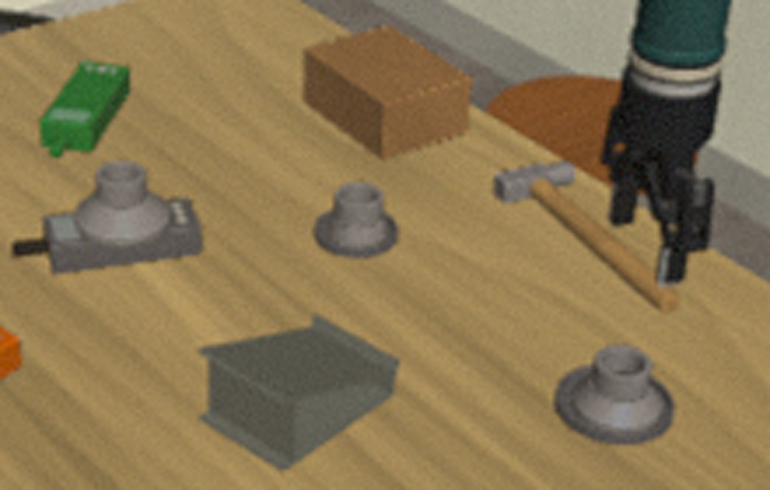

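View pics/top10.png

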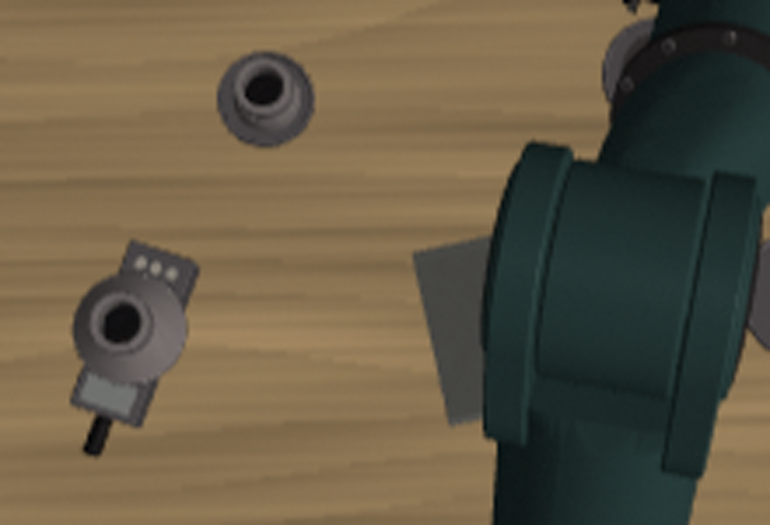

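The medium cone sits centred in its dish (614,392) and the small cone is 2.4 mm off its dish centre. Next is the large cone at about (0.4535, 0.293).

>>> {"op": "jog_arm", "data": {
  "targets": [
    [-28, 0, 27, 0, 0, 0, 1],
    [-56, 0, 54, 0, 0, 0, 1],
    [-84, 0, 82, 0, 0, 0, 1],
    [-112, 0, 109, 0, 0, 0, 1],
    [-140, 0, 136, 0, 0, 0, 1],
    [-168, 0, 163, 0, 0, 0, 1],
    [-196, 0, 190, 0, 0, 0, 1],
    [-224, 0, 218, 0, 0, 0, 1],
    [-252, 0, 245, 0, 0, 0, 1],
    [-280, 0, 272, 0, 0, 0, 1]
  ]
}}

```text
time: 14.78
tool_pos: [0.5061, 0.1819, 0.1623]
eef_rot: [[0.936, -0.004, 0.353], [-0.353, -0.002, 0.936], [-0.003, -1.0, -0.003]]
wrist_force: [-0.5, 0.5, 0.1]
gripper_width: 0.999
```

```bash
python3 - <<'E'
from h import *
go([.4535,.293,.13],rot(1.21))
E
```

```text
row [-88.4, 32.3, 85.5] [0.0032, 0.0001, -0.0031] d 127 t 14.78 F [-0.5  0.5  0.1] g 0.999 tcp [0.5061 0.1819 0.1623] q7 [-0.6   0.49  0.23  2.1  -0.2   0.57  0.98]
```

>>> {"op": "jog_arm", "data": {
  "targets": [
    [-27, 0, 26, 0, 0, 0, 1],
    [-52, 5, 50, 0, 0, 0, 1],
    [-72, 14, 69, 0, 0, 0, 1],
    [-85, 25, 82, 0, 0, 0, 1],
    [-88, 31, 85, 0, 0, 0, 1],
    [-88, 32, 85, 0, 0, 0, 1],
    [-88, 32, 85, 0, 0, 0, 1],
    [-88, 32, 85, 0, 0, 0, 1]
  ]
}}

```text
time: 15.45
tool_pos: [0.4573, 0.2891, 0.132]
eef_rot: [[0.935, -0.0, 0.356], [-0.356, -0.002, 0.935], [0.0, -1.0, -0.002]]
wrist_force: [-0.4, -0.3, 0.2]
gripper_width: 1.001
```

```bash
python3 - <<'E'
from h import *
from workcell import arm
for i in range(2):c=arm.read_camera("side")
cv2.imwrite(f"pics/side11.png",cv2.resize(c["img"][110:220,220:360],None,fx=4.5,fy=4.5,interpolation=cv2.INTER_CUBIC))
go([.4535,.293,.0785],rot(1.21))
E
```

```text
row [-5.2, 54.1, 1.8] [0.0003, -0.0035, 0.001] d 54 t 15.55 F [ 1.  -0.4 -0.4] g 1.003 tcp [0.4577 0.2895 0.1326] q7 [-0.81  0.54  0.22  2.12 -0.23  0.5   0.79]
```

View pics/side11.png

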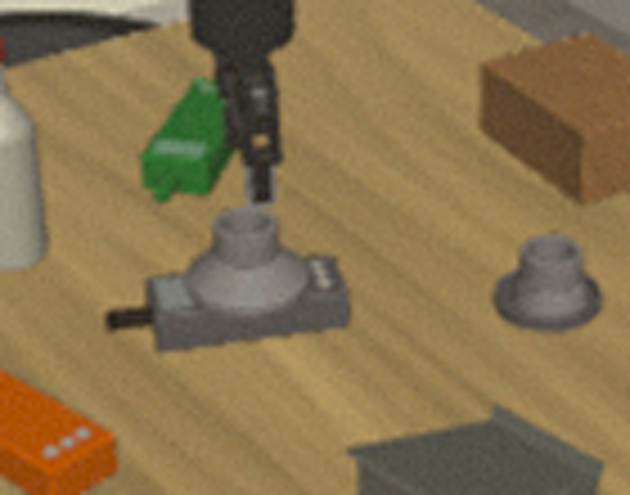

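>>> {"op": "jog_arm", "data": {
  "targets": [
    [-2, 12, 1, 0, 0, 0, 1],
    [-4, 28, 2, 0, 0, 0, 1],
    [-5, 42, 2, 0, 0, 0, 1],
    [-5, 51, 2, 0, 0, 0, 1],
    [-5, 54, 2, 0, 0, 0, 1],
    [-5, 54, 2, 0, 0, 0, 1],
    [-5, 54, 2, 0, 0, 0, 1]
  ]
}}

```text
time: 16.13
tool_pos: [0.4532, 0.2947, 0.0787]
eef_rot: [[0.935, 0.001, 0.354], [-0.354, 0.0, 0.935], [0.001, -1.0, 0.0]]
wrist_force: [-0.0, -0.7, 0.6]
gripper_width: 1.003
```

```bash
python3 - <<'E'
from h import *
go([.4535,.293,.0785],rot(1.21))
E
```

```text
row [0.9, 0.2, -1.5] [-0.0005, -0.001, 0.0006] d 2 t 16.13 F [-0.  -0.7  0.6] g 1.003 tcp [0.4532 0.2947 0.0787] q7 [-0.78  0.63  0.17  2.14 -0.26  0.39  0.81]
```

>>> {"op": "jog_arm", "data": {
  "targets": [
    [0, 0, -1.5, 0, 0, 0, 0.8],
    [0, 0, -1.5, 0, 0, 0, 0.6],
    [0, 0, -1.5, 0, 0, 0, 0.4],
    [0, 0, -1.5, 0, 0, 0, 0],
    [0, 0, -1.5, 0, 0, 0, 0],
    [0, 0, -1.5, 0, 0, 0, 0],
    [0, 0, -1.5, 0, 0, 0, 0],
    [0, 0, -1.5, 0, 0, 0, 0]
  ]
}}

```text
time: 16.8
tool_pos: [0.4523, 0.2937, 0.0794]
eef_rot: [[0.936, 0.001, 0.352], [-0.352, 0.001, 0.936], [0.001, -1.0, 0.001]]
wrist_force: [-1.6, -1.7, 7.3]
gripper_width: 0.57
```

>>> {"op": "jog_arm", "data": {
  "targets": [
    [0, -3, 0, 0, 0, 0, 0],
    [0, -8, 0, 0, 0, 0, 0],
    [0, -18, 0, 0, 0, 0, 0],
    [0, -34, 0, 0, 0, 0, 0],
    [0, -54, 0, 0, 0, 0, 0],
    [0, -74, 0, 0, 0, 0, 0],
    [0, -95, 0, 0, 0, 0, 0],
    [0, -110, 0, 0, 0, 0, 0],
    [0, -115, 0, 0, 0, 0, 0]
  ]
}}

```text
time: 17.55
tool_pos: [0.4526, 0.294, 0.1958]
eef_rot: [[0.936, 0.003, 0.353], [-0.353, 0.002, 0.936], [0.002, -1.0, 0.003]]
wrist_force: [1.3, -0.5, -6.8]
gripper_width: 0.567
```

```bash
python3 - <<'E'
from h import *
from workcell import arm
for i in range(2):c=arm.read_camera("side")
cv2.imwrite(f"pics/side12.png",cv2.resize(c["img"][90:210,220:380],None,fx=4,fy=4,interpolation=cv2.INTER_CUBIC))
X=cloud(c);p=box(X,245,305,100,200)
for z in np.arange(.13,.22,.01):
    q=p[(abs(p[:,2]-z)<.005)&(np.hypot(p[:,0]-.453,p[:,1]-.293)<.06)]
    if len(q)>8: print(round(z,3),len(q),np.round(circ(q),4))
go([.475,-.2938,.20],rot(1.21))
E
```

```text
0.15 41 [0.4531 0.2956 0.047 ]
0.16 138 [0.451  0.2922 0.0418]
0.17 111 [0.4512 0.2921 0.032 ]
0.18 52 [0.45   0.2911 0.0242]
0.19 43 [0.448  0.2852 0.0216]
0.2 56 [0.4507 0.29   0.0257]
0.21 33 [0.4521 0.288  0.0291]
row [228.8, -6.4, -541.7] [-0.0016, 0.0001, 0.0009] d 588 t 17.65 F [-0.4  1.1 -6.8] g 0.566 tcp [0.4521 0.2939 0.1942] q7 [-0.86  0.45  0.26  2.08 -0.19  0.63  0.75]
```

View pics/side12.png

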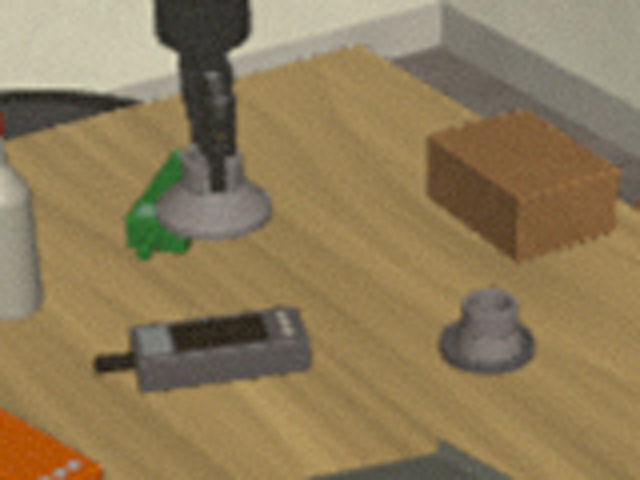

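The large cone is held upright and the tester is uncovered and undisturbed. Carry it to the large dish, arcing outward over the cradle.

>>> {"op": "jog_arm", "data": {
  "targets": [
    [5, 0, -7, 0, 0, 0, 0],
    [17, -2, -25, 0, 0, 0, 0],
    [33, -4, -49, 0, 0, 0, 0],
    [52, -6, -76, 0, 0, 0, 0],
    [70, -6, -103, 0, 0, 0, 0],
    [88, -6, -130, 0, 0, 0, 0],
    [106, -6, -157, 0, 0, 0, 0],
    [124, -6, -184, 0, 0, 0, 0],
    [142, -6, -211, 0, 0, 0, 0],
    [160, -6, -238, 0, 0, 0, 0]
  ]
}}

```text
time: 18.48
tool_pos: [0.5162, 0.012, 0.1978]
eef_rot: [[0.935, -0.004, 0.354], [-0.354, -0.001, 0.935], [-0.003, -1.0, -0.002]]
wrist_force: [0.3, 1.0, -6.0]
gripper_width: 0.566
```

```bash
python3 - <<'E'
from h import *
from workcell import arm
go([.475,-.294,.13],rot(1.21))
E
```

```text
row [69.8, 68.2, -300.7] [0.002, -0.0005, -0.0031] d 316 t 18.48 F [ 0.3  1.  -6. ] g 0.566 tcp [0.5162 0.012  0.1978] q7 [-0.32  0.42  0.27  2.13 -0.19  0.62  1.29]
```

>>> {"op": "jog_arm", "data": {
  "targets": [
    [13, 0, -29, 0, 0, 0, 0],
    [25, 0, -60, 0, 0, 0, 0],
    [35, 0, -92, 0, 0, 0, 0],
    [44, 0, -124, 0, 0, 0, 0],
    [50, 4, -156, 0, 0, 0, 0],
    [56, 12, -188, 0, 0, 0, 0],
    [61, 22, -220, 0, 0, 0, 0],
    [65, 36, -250, 0, 0, 0, 0],
    [68, 50, -275, 0, 0, 0, 0],
    [70, 60, -292, 0, 0, 0, 0]
  ]
}}

```text
time: 19.32
tool_pos: [0.4767, -0.287, 0.1369]
eef_rot: [[0.934, -0.004, 0.357], [-0.357, -0.001, 0.934], [-0.004, -1.0, -0.002]]
wrist_force: [-0.8, 0.3, -5.1]
gripper_width: 0.57
```

>>> {"op": "jog_arm", "data": {
  "targets": [
    [0, 6, -8, 0, 0, 0, 0],
    [0, 9, -9, 0, 0, 0, 0],
    [0, 9, -9, 0, 0, 0, 0],
    [0, 9, -9, 0, 0, 0, 0]
  ]
}}

```text
time: 19.65
tool_pos: [0.4773, -0.2898, 0.13]
eef_rot: [[0.936, -0.001, 0.351], [-0.351, 0.002, 0.936], [-0.001, -1.0, 0.002]]
wrist_force: [-0.5, 0.2, -6.8]
gripper_width: 0.569
```

```bash
python3 - <<'E'
from h import *
from workcell import arm
for i in range(2):c=arm.read_camera("side")
cv2.imwrite(f"pics/side13.png",cv2.resize(c["img"][190:310,320:480],None,fx=4,fy=4,interpolation=cv2.INTER_CUBIC))
X=cloud(c);p=box(X,340,450,170,310)
for z in np.arange(.08,.13,.01):
    q=p[(abs(p[:,2]-z)<.005)&(np.hypot(p[:,0]-.475,p[:,1]+.294)<.065)]
    if len(q)>8: print(round(z,3),len(q),np.round(circ(q),4))
go([.475,-.294,.0494],rot(1.21))
E
```

```text
0.09 154 [ 0.4774 -0.2889  0.046 ]
0.1 266 [ 0.4769 -0.2898  0.039 ]
0.11 169 [ 0.4761 -0.2914  0.0285]
0.12 63 [ 0.4771 -0.2961  0.0243]
row [-1.5, 81.3, -5.0] [-0.0012, 0.0032, 0.0006] d 81 t 19.75 F [-0.3 -0.1 -6.7] g 0.57 tcp [ 0.478  -0.2899  0.1307] q7 [ 0.31  0.56  0.21  2.08 -0.23  0.52  1.9 ]
```

View pics/side13.png

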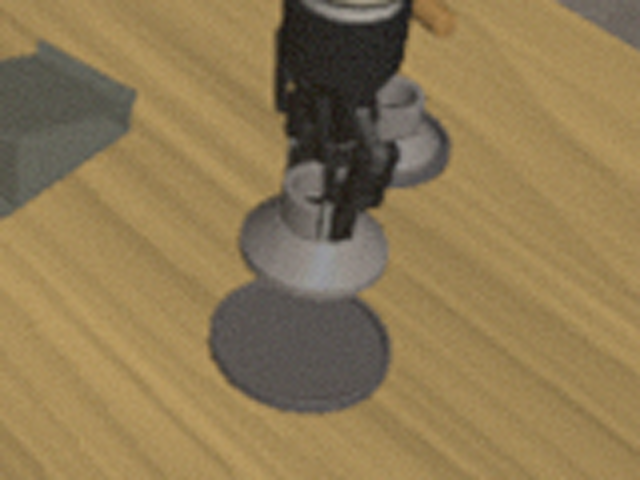

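>>> {"op": "jog_arm", "data": {
  "targets": [
    [-1, 12, -2, 0, 0, 0, 0],
    [-1, 32, -4, 0, 0, 0, 0],
    [-1, 52, -5, 0, 0, 0, 0],
    [-1, 66, -5, 0, 0, 0, 0],
    [-1, 73, -5, 0, 0, 0, 0],
    [-1, 75, -5, 0, 0, 0, 0],
    [-1, 76, -5, 0, 0, 0, 0],
    [-1, 77, -5, 0, 0, 0, 0],
    [-1, 77, -5, 0, 0, 0, 0]
  ]
}}

```text
time: 20.5
tool_pos: [0.475, -0.2963, 0.0542]
eef_rot: [[0.936, 0.002, 0.353], [-0.353, -0.001, 0.936], [0.002, -1.0, -0.0]]
wrist_force: [0.1, 0.5, -6.0]
gripper_width: 0.571
```

```bash
python3 - <<'E'
from h import *
go([.475,-.294,.0494],rot(1.21))
E
```

```text
row [-0.9, 4.8, 2.2] [0.0002, 0.0005, 0.0018] d 5 t 20.5 F [ 0.1  0.5 -6. ] g 0.571 tcp [ 0.475  -0.2963  0.0542] q7 [ 0.37  0.69  0.15  2.1  -0.27  0.37  1.95]
```

>>> {"op": "jog_arm", "data": {
  "targets": [
    [0, 1, 2, 0, 0, 0, 0],
    [0, 2, 2, 0, 0, 0, 0],
    [0, 3, 2, 0, 0, 0, 0],
    [0, 3.5, 2, 0, 0, 0, 0],
    [0, 4, 2, 0, 0, 0, 0],
    [0, 4.5, 2, 0, 0, 0, 0],
    [0, 5, 2, 0, 0, 0, 0],
    [0, 5.3, 2, 0, 0, 0, 0]
  ]
}}

```text
time: 21.17
tool_pos: [0.4749, -0.2943, 0.0494]
eef_rot: [[0.936, 0.0, 0.353], [-0.353, 0.001, 0.936], [0.0, -1.0, 0.001]]
wrist_force: [-3.2, 2.7, 11.4]
gripper_width: 0.571
```

Contact at exactly 0.0494. Release and rise.

>>> {"op": "jog_arm", "data": {
  "targets": [
    [0, 0, 0, 0, 0, 0, 0.7],
    [0, 0, 0, 0, 0, 0, 0.85],
    [0, 0, 0, 0, 0, 0, 1],
    [0, 0, 0, 0, 0, 0, 1],
    [0, -10, 0, 0, 0, 0, 1],
    [0, -40, 0, 0, 0, 0, 1],
    [0, -80, 0, 0, 0, 0, 1],
    [0, -110, 0, 0, 0, 0, 1],
    [0, -130, 0, 0, 0, 0, 1],
    [0, -130, 0, 0, 0, 0, 1]
  ]
}}

```text
time: 22.0
tool_pos: [0.4775, -0.2961, 0.1832]
eef_rot: [[0.935, 0.009, 0.353], [-0.353, -0.004, 0.935], [0.01, -1.0, -0.001]]
wrist_force: [1.2, -0.8, 0.5]
gripper_width: 1.001
```

```bash
python3 - <<'E'
from h import *
from workcell import arm
c=arm.read_camera("side"); t=arm.read_camera("top"); np.savez("top1.npz",**t); np.savez("side1.npz",**c)
cv2.imwrite(f"pics/side14.png",cv2.resize(c["img"][110:310,230:470],None,fx=3.2,fy=3,interpolation=cv2.INTER_CUBIC))
cv2.imwrite(f"pics/top14.png",cv2.resize(t["img"][120:270,180:440],None,fx=3,fy=3,interpolation=cv2.INTER_CUBIC))
W=cloud(t);S=cloud(c)
for nm,X,b in(("top",W,(190,245,180,255)),("side",S,(235,305,155,195))):
    p=box(X,*b); q=p[(p[:,2]>.029)&(p[:,2]<.04)&(np.hypot(p[:,0]-.453,p[:,1]-.293)<.1)]
    # drop antenna by connected density: use PCA rect
    print(nm,len(q),cv2.minAreaRect(q[:,:2].astype(np.float32)),np.median(q[:,2]))
    m,ev,_=cv2.PCACompute2(q[:,:2].astype(np.float32),None); print(m,ev)
go([.453,.293,.15],rot(1.21))
E
```

```text
top 958 ((0.4459114968776703, 0.2945316731929779), (0.06088734418153763, 0.1664724498987198), 69.48542022705078) 0.03450975742054163
[[0.45242977 0.2915352 ]] [[ 0.94005424 -0.3410248 ]
 [ 0.3410248   0.94005424]]
side 428 ((0.4485095143318176, 0.29081857204437256), (0.06885454058647156, 0.14855457842350006), 69.55419921875) 0.0333885189044017
[[0.44670165 0.28961644]] [[ 0.94190836 -0.3358699 ]
 [ 0.3358699   0.94190836]]
row [-228.3, 28.6, 541.7] [0.0001, 0.0002, 0.0025] d 589 t 22.1 F [0.6 0.8 0.3] g 1.001 tcp [ 0.4754 -0.2944  0.1793] q7 [ 0.29  0.49  0.25  2.05 -0.2   0.62  1.89]
```

View pics/side14.png

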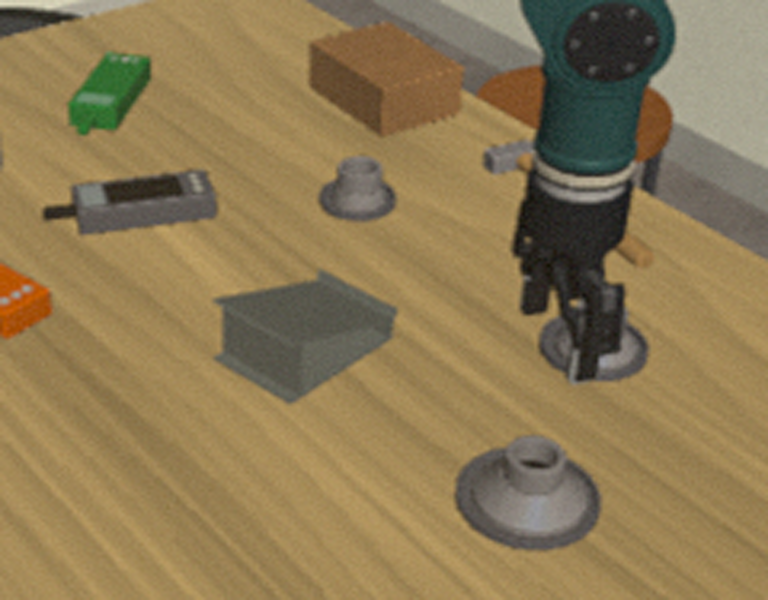

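View pics/top14.png

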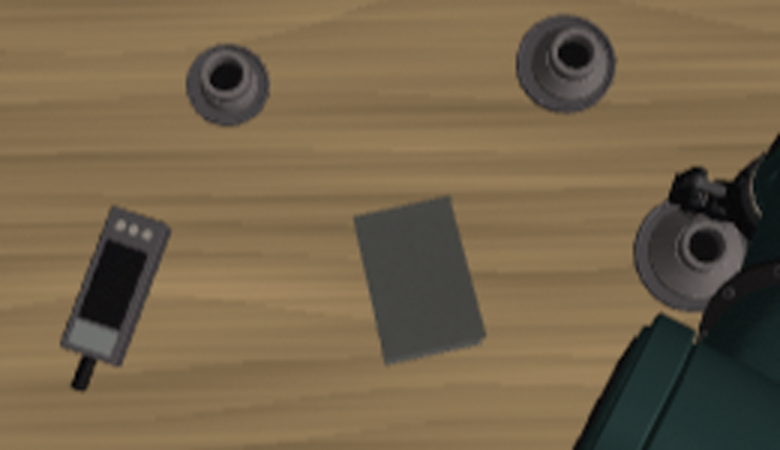

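All three cones sit centred in their dishes: small at (228,85), medium at (565,63) and large at (690,250). The tester lies free at (115,285). Next I take the tester.

>>> {"op": "jog_arm", "data": {
  "targets": [
    [-8, 0, 28, 0, 0, 0, 1],
    [-18, 2, 64, 0, 0, 0, 1],
    [-29, 4, 102, 0, 0, 0, 1],
    [-40, 6, 140, 0, 0, 0, 1],
    [-51, 8, 178, 0, 0, 0, 1],
    [-62, 9, 216, 0, 0, 0, 1],
    [-73, 9, 254, 0, 0, 0, 1],
    [-87, 9, 290, 0, 0, 0, 1],
    [-104, 9, 324, 0, 0, 0, 1],
    [-122, 9, 358, 0, 0, 0, 1]
  ]
}}

```text
time: 22.93
tool_pos: [0.486, 0.0854, 0.1677]
eef_rot: [[0.936, -0.003, 0.353], [-0.353, -0.001, 0.936], [-0.002, -1.0, -0.002]]
wrist_force: [0.7, -0.8, 0.5]
gripper_width: 0.995
```

```bash
python3 - <<'E'
from h import *
go([.452,.2915,.10],rot(1.219))
E
```

```text
row [-104.4, 67.6, 180.9] [0.0018, -0.0089, -0.002] d 220 t 22.93 F [ 0.7 -0.8  0.5] g 0.995 tcp [0.486  0.0854 0.1677] q7 [-0.48  0.44  0.28  2.2  -0.23  0.53  1.19]
```

>>> {"op": "jog_arm", "data": {
  "targets": [
    [-18, 0, 32, 0, 0, 0, 1],
    [-37, 2, 66, 0, -0.005, 0, 1],
    [-56, 6, 99, 0, -0.009, 0, 1],
    [-75, 14, 131, 0, -0.009, 0, 1],
    [-92, 30, 160, 0, -0.009, 0, 1],
    [-101, 48, 175, 0, -0.009, 0, 1],
    [-104, 62, 180, 0, -0.009, 0, 1],
    [-104, 66, 180, 0, -0.009, 0, 1],
    [-104, 67, 180, 0, -0.009, 0, 1],
    [-104, 67, 180, 0, -0.009, 0, 1]
  ]
}}

```text
time: 23.77
tool_pos: [0.4532, 0.2871, 0.1014]
eef_rot: [[0.938, -0.001, 0.346], [-0.346, -0.002, 0.938], [-0.001, -1.0, -0.002]]
wrist_force: [-0.4, 0.2, 0.5]
gripper_width: 1.003
```

```bash
python3 - <<'E'
from h import *
from workcell import arm
for i in range(2):c=arm.read_camera("side")
cv2.imwrite(f"pics/side15.png",cv2.resize(c["img"][110:220,220:360],None,fx=4.5,fy=4.5,interpolation=cv2.INTER_CUBIC))
go([.452,.2915,.022],rot(1.219))
s=dict(np.load("side1.npz")); X=cloud(s)
p=box(X,285,370,180,250); q=p[(p[:,2]>.02)&(np.hypot(p[:,0]-.453,p[:,1]+.01)<.1)]
A=np.c_[q[:,:2],np.ones(len(q))]; k=abs(q[:,2]-(-.35*q[:,0]-.076*q[:,1]+.2079))<.008
for i in range(8):
    f=np.linalg.lstsq(A[k],q[k,2],rcond=None)[0]; k=abs(q[:,2]-A@f)<.004
print("side plane",f,np.degrees(np.arctan(np.hypot(*f[:2]))),np.arctan2(f[1],f[0]),"x at .0507,y=-.011:",(.0507-f[2]+.011*f[1])/f[0],cv2.minAreaRect(q[k,:2].astype(np.float32)))
E
```

```text
row [-3.4, 80.4, 3.2] [0.0003, -0.0025, 0.0007] d 81 t 23.87 F [ 0.4 -0.1  0.5] g 1.001 tcp [0.454  0.2873 0.1024] q7 [-0.82  0.59  0.23  2.14 -0.31  0.44  0.87]
side plane [-0.35106539 -0.06934204  0.20642979] 19.68964971174493 -2.9465839322944993 x at .0507,y=-.011: 0.44576467570073774 ((0.4476756453514099, -0.009875953197479248), (0.14910109341144562, 0.10415751487016678), 11.745491981506348)
```

View pics/side15.png

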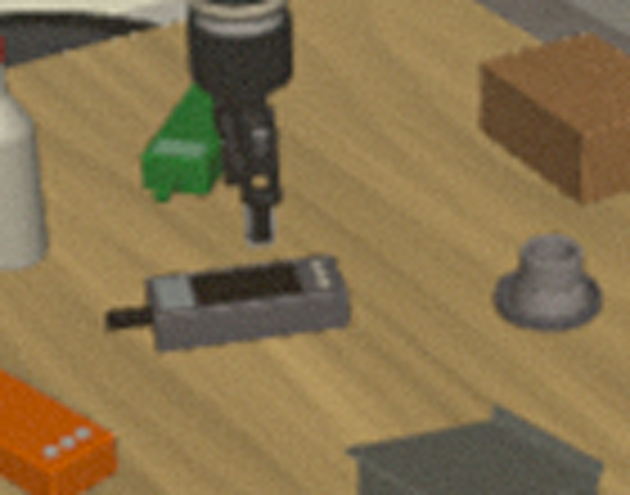

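>>> {"op": "jog_arm", "data": {
  "targets": [
    [-2, 12, 2, 0, -0.003, 0, 1],
    [-3, 30, 3, 0, -0.003, 0, 1],
    [-3, 50, 3, 0, -0.003, 0, 1],
    [-3, 66, 3, 0, -0.003, 0, 1],
    [-3, 76, 3, 0, -0.003, 0, 1],
    [-3, 80, 3, 0, -0.003, 0, 1],
    [-3, 80, 3, 0, -0.003, 0, 1],
    [-3, 80, 3, 0, -0.003, 0, 1]
  ]
}}

```text
time: 24.53
tool_pos: [0.452, 0.2927, 0.0223]
eef_rot: [[0.94, 0.001, 0.342], [-0.342, 0.0, 0.94], [0.0, -1.0, 0.0]]
wrist_force: [0.5, -0.5, -0.3]
gripper_width: 0.995
```

```bash
python3 - <<'E'
from h import *
go([.452,.2915,.022],rot(1.219))
E
```

```text
row [0.4, 0.3, -1.1] [-0.0004, 0.0025, 0.0004] d 1 t 24.53 F [ 0.5 -0.5 -0.3] g 0.995 tcp [0.452  0.2927 0.0223] q7 [-0.76  0.73  0.14  2.15 -0.35  0.28  0.91]
```

>>> {"op": "jog_arm", "data": {
  "targets": [
    [0, 0, -1, 0, 0, 0, 0.8],
    [0, 0, -1, 0, 0, 0, 0.7],
    [0, 0, -1, 0, 0, 0, 0.5],
    [0, 0, -1, 0, 0, 0, 0],
    [0, 0, -1, 0, 0, 0, 0],
    [0, 0, -1, 0, 0, 0, 0],
    [0, 0, -1, 0, 0, 0, 0],
    [0, 0, -1, 0, 0, 0, 0]
  ]
}}

```text
time: 25.2
tool_pos: [0.4517, 0.2919, 0.0231]
eef_rot: [[0.94, 0.001, 0.342], [-0.342, 0.001, 0.94], [0.001, -1.0, 0.001]]
wrist_force: [-0.4, -0.9, 5.5]
gripper_width: 0.689
```

>>> {"op": "jog_arm", "data": {
  "targets": [
    [0, -3, 0, 0, 0, 0, 0],
    [0, -8, 0, 0, 0, 0, 0],
    [0, -18, 0, 0, 0, 0, 0],
    [0, -34, 0, 0, 0, 0, 0],
    [0, -54, 0, 0, 0, 0, 0],
    [0, -76, 0, 0, 0, 0, 0],
    [0, -100, 0, 0, 0, 0, 0],
    [0, -124, 0, 0, 0, 0, 0],
    [0, -140, 0, 0, 0, 0, 0],
    [0, -145, 0, 0, 0, 0, 0]
  ]
}}

```text
time: 26.03
tool_pos: [0.4523, 0.2924, 0.1701]
eef_rot: [[0.94, 0.004, 0.342], [-0.342, 0.003, 0.94], [0.003, -1.0, 0.004]]
wrist_force: [-0.3, -0.1, -2.8]
gripper_width: 0.692
```

```bash
python3 - <<'E'
from h import *
from workcell import arm
for i in range(2):c=arm.read_camera("side")
cv2.imwrite(f"pics/side16.png",cv2.resize(c["img"][90:210,220:360],None,fx=4.5,fy=4.5,interpolation=cv2.INTER_CUBIC))
th=np.radians(20);u=np.array([np.cos(-2.938),np.sin(-2.938)])
n=np.r_[-np.sin(th)*u,np.cos(th)];x=np.r_[np.cos(th)*u,np.sin(th)]
C=np.array([.4505,-.0105,.0507]); a=-2.938+2*np.pi-np.pi/2
print("a",a)
P=C+.023*n; print("seat TCP",P)
go([.51,.0,.2],rot(a,th))
go(P+.04*n+.006*x,rot(a,th))
E
```

```text
a 1.7743889803846895
seat TCP [ 0.45820399 -0.00890949  0.07231293]
row [154.8, -32.1, -254.5] [-0.0981, -0.5461, 0.3418] d 300 t 26.13 F [ 0.4  0.3 -2.6] g 0.691 tcp [0.4515 0.2921 0.1682] q7 [-0.88  0.49  0.3   2.11 -0.26  0.58  0.83]
row [115.9, 55.8, -276.6] [-0.0981, -0.5461, 0.3418] d 305 t 26.13 F [ 0.4  0.3 -2.6] g 0.691 tcp [0.4515 0.2921 0.1682] q7 [-0.88  0.49  0.3   2.11 -0.26  0.58  0.83]
```

View pics/side16.png

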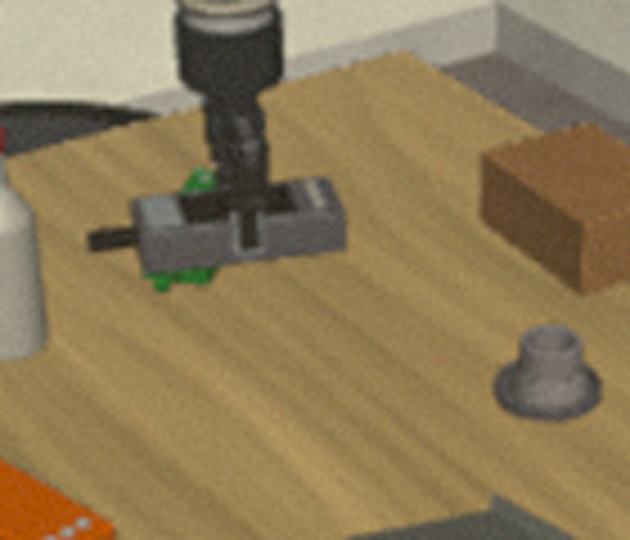

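The tester is held level by its sides at (245,235). Carry it to above the cradle, turning and tilting on the way.

>>> {"op": "jog_arm", "data": {
  "targets": [
    [8, -6, -10, 0, 0, 0, 0],
    [24, -14, -32, -0.005, -0.03, 0.02, 0],
    [42, -20, -60, -0.015, -0.09, 0.06, 0],
    [60, -26, -90, -0.03, -0.16, 0.1, 0],
    [78, -32, -120, -0.043, -0.24, 0.15, 0],
    [96, -32, -150, -0.057, -0.32, 0.2, 0],
    [113, -32, -180, -0.072, -0.4, 0.25, 0],
    [130, -32, -210, -0.085, -0.475, 0.297, 0],
    [145, -32, -236, -0.094, -0.525, 0.329, 0],
    [152, -32, -250, -0.098, -0.546, 0.342, 0]
  ]
}}

```text
time: 26.97
tool_pos: [0.5092, -0.0015, 0.1978]
eef_rot: [[0.92, -0.339, -0.198], [0.184, -0.072, 0.98], [-0.347, -0.938, -0.004]]
wrist_force: [-0.1, -1.1, -2.8]
gripper_width: 0.691
```

>>> {"op": "jog_arm", "data": {
  "targets": [
    [0, 0, 0, 0, 0, 0, 0],
    [0, 0, 0, 0, 0, 0, 0]
  ]
}}

```text
time: 27.13
tool_pos: [0.508, 0.0029, 0.1979]
eef_rot: [[0.92, -0.339, -0.198], [0.185, -0.07, 0.98], [-0.346, -0.938, -0.001]]
wrist_force: [0.4, 1.1, -3.2]
gripper_width: 0.695
```

```bash
cat > cr.py <<'E'
from h import *
th=np.radians(20);u=np.array([np.cos(-2.938),np.sin(-2.938)])
n=np.r_[-np.sin(th)*u,np.cos(th)];x=np.r_[np.cos(th)*u,np.sin(th)]
C=np.array([.4505,-.0105,.0507]); a=-2.938+2*np.pi-np.pi/2
P=C+.023*n
E
python3 - <<'E'
from cr import *
go(P+.04*n+.006*x,rot(a,th))
E
```

```text
row [-10.7, 95.5, -1.6] [-0.0004, -0.0049, -0.0043] d 96 t 27.13 F [ 0.4  1.1 -3.2] g 0.695 tcp [0.508  0.0029 0.1979] q7 [-0.26  0.54  0.21  1.94 -0.07  1.02  1.75]
```

>>> {"op": "jog_arm", "data": {
  "targets": [
    [-3, 15, -1, 0, -0.005, -0.004, 0],
    [-6, 35, -2, 0, -0.005, -0.004, 0],
    [-9, 58, -2, 0, -0.005, -0.004, 0],
    [-10, 77, -2, 0, -0.005, -0.004, 0],
    [-11, 89, -2, 0, -0.005, -0.004, 0],
    [-11, 94, -2, 0, -0.005, -0.004, 0],
    [-11, 95, -2, 0, -0.005, -0.004, 0],
    [-11, 95, -2, 0, -0.005, -0.004, 0]
  ]
}}

```text
time: 27.8
tool_pos: [0.4672, -0.005, 0.1136]
eef_rot: [[0.92, -0.333, -0.208], [0.195, -0.07, 0.978], [-0.34, -0.94, 0.001]]
wrist_force: [-0.3, 0.7, -2.4]
gripper_width: 0.69
```

```bash
python3 - <<'E'
from cr import *
from workcell import arm
for i in range(2):c=arm.read_camera("side")
t=arm.read_camera("top")
cv2.imwrite(f"pics/side17.png",cv2.resize(c["img"][150:260,260:400],None,fx=4.5,fy=4.5,interpolation=cv2.INTER_CUBIC))
cv2.imwrite(f"pics/top17.png",cv2.resize(t["img"][150:290,260:400],None,fx=4,fy=4,interpolation=cv2.INTER_CUBIC))
go(P+.01*n+.006*x,rot(a,th))
E
```

```text
row [-1.6, 32.9, -1.4] [0.0011, 0.0047, 0.0041] d 33 t 27.95 F [ 0.6  0.1 -3.4] g 0.691 tcp [ 0.4681 -0.0054  0.1142] q7 [-0.24  0.62  0.18  2.08 -0.09  0.8   1.78]
```

View pics/side17.png

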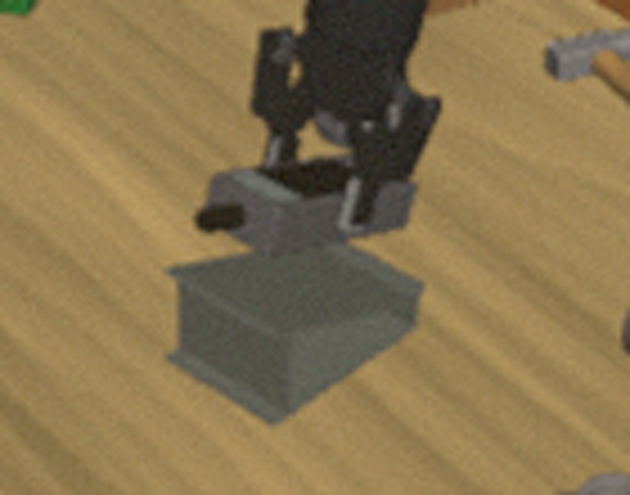

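View pics/top17.png

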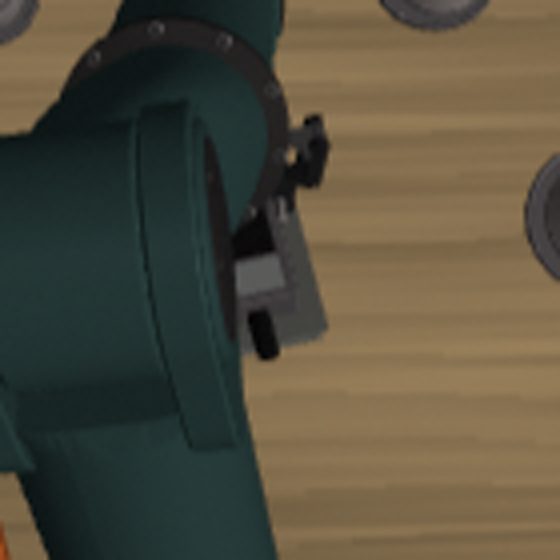

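```bash
python3 - <<'E'
from cr import *
from workcell import arm
c=arm.read_camera("side"); X=cloud(c)
Cs=np.array([.4476,-.0099,.0507])
p=box(X,295,360,180,215); L=(p-Cs); yv=np.cross(n,x)
l=np.c_[L@x,L@yv,L@n]
k=(l[:,2]>.025)&(l[:,2]<.10)&(abs(l[:,0])<.13)&(abs(l[:,1])<.05)
l=l[k]
for h in np.arange(.03,.1,.006):
    q=l[abs(l[:,2]-h)<.003]; print(round(h,3),len(q),np.round(np.r_[np.percentile(q[:,0],[0,3,97,100]),np.percentile(q[:,1],[0,5,50,95,100])],3))
E
```

```text
Traceback (most recent call last):
IndexError: index -1 is out of bounds for axis 0 with size 0
```

```bash
python3 - <<'E'
from cr import *
from workcell import arm
c=arm.read_camera("side"); X=cloud(c)
Cs=np.array([.4476,-.0099,.0507])
p=box(X,298,358,178,215); L=(p-Cs); yv=np.cross(n,x)
l=np.c_[L@x,L@yv,L@n]; 
k=(l[:,2]>.02)&(l[:,2]<.10)&(abs(l[:,0])<.13)&(abs(l[:,1])<.06)
l=l[k]; print(len(l))
for h in np.arange(.024,.1,.006):
    q=l[abs(l[:,2]-h)<.003]
    if len(q)>4: print(round(h,3),len(q),np.round(np.r_[np.percentile(q[:,0],[0,3,97,100]),np.percentile(q[:,1],[0,5,50,95,100])],3))
E
```

```text
820
0.042 7 [-0.042 -0.025  0.077  0.077  0.001  0.001  0.026  0.028  0.028]
0.048 70 [-0.067 -0.057  0.08   0.081 -0.006  0.003  0.028  0.03   0.033]
0.054 75 [-0.071 -0.063  0.11   0.112 -0.031 -0.011  0.027  0.031  0.035]
0.06 92 [-0.072 -0.063  0.114  0.116 -0.028 -0.011  0.027  0.036  0.04 ]
0.066 110 [-0.07  -0.061  0.111  0.115 -0.03  -0.022  0.024  0.038  0.043]
0.072 99 [-0.069 -0.063  0.082  0.082 -0.041 -0.019  0.028  0.04   0.043]
0.078 281 [-0.062 -0.05   0.077  0.08  -0.044 -0.029 -0.002  0.029  0.042]
0.084 32 [-0.007 -0.004  0.015  0.015 -0.044 -0.041  0.001  0.042  0.043]
0.09 27 [-0.008 -0.008  0.016  0.017 -0.04  -0.037 -0.03   0.043  0.043]
0.096 22 [-0.006 -0.005  0.016  0.016 -0.043 -0.04  -0.031  0.042  0.044]
```

In the cradle frame the tester is centred sideways (±30 mm), about 5 mm clear of the lip along the slope and 43 mm above the plate. Lower it.

>>> {"op": "jog_arm", "data": {
  "targets": [
    [0, 6, -1, 0, 0.004, 0.004, 0],
    [0, 14, -1, 0, 0.004, 0.004, 0],
    [0, 22, -1, 0, 0.004, 0.004, 0],
    [0, 29, -1, 0, 0.004, 0.004, 0],
    [0, 33, -1, 0, 0.004, 0.004, 0],
    [0, 35, -1, 0, 0.004, 0.004, 0],
    [0, 36, -1, 0, 0.004, 0.004, 0],
    [0, 36, -1, 0, 0.004, 0.004, 0]
  ]
}}

```text
time: 28.72
tool_pos: [0.4551, -0.0094, 0.0795]
eef_rot: [[0.919, -0.337, -0.203], [0.19, -0.07, 0.979], [-0.344, -0.939, -0.001]]
wrist_force: [0.4, -0.3, -2.7]
gripper_width: 0.689
```

```bash
python3 - <<'E'
from cr import *
go(P+.006*x,rot(a,th))
E
```

```text
row [-0.6, 5.7, -0.2] [0.0009, 0.0002, -0.0026] d 6 t 28.72 F [ 0.4 -0.3 -2.7] g 0.689 tcp [ 0.4551 -0.0094  0.0795] q7 [-0.23  0.67  0.17  2.11 -0.09  0.71  1.79]
```

>>> {"op": "jog_arm", "data": {
  "targets": [
    [0, 1, 0, 0, 0, 0, 0],
    [0, 2, 0, 0, 0, 0, 0],
    [0, 3, 0, 0, 0, 0, 0],
    [0, 4, 0, 0, 0, 0, 0],
    [0, 4.5, 0, 0, 0, 0, 0]
  ]
}}

```text
time: 29.13
tool_pos: [0.4536, -0.0096, 0.0755]
eef_rot: [[0.919, -0.337, -0.203], [0.19, -0.07, 0.979], [-0.344, -0.939, -0.001]]
wrist_force: [0.1, 0.2, -2.4]
gripper_width: 0.687
```

>>> {"op": "jog_arm", "data": {
  "targets": [
    [0, 0.5, 0, 0, 0, 0, 0],
    [0, 1, 0, 0, 0, 0, 0]
  ]
}}

```text
time: 29.3
tool_pos: [0.4534, -0.0097, 0.0746]
eef_rot: [[0.92, -0.337, -0.203], [0.19, -0.07, 0.979], [-0.344, -0.939, -0.001]]
wrist_force: [0.9, 0.2, -2.4]
gripper_width: 0.689
```

>>> {"op": "jog_arm", "data": {
  "targets": [
    [0, 0.5, 0, 0, 0, 0, 0],
    [0, 1, 0, 0, 0, 0, 0]
  ]
}}

```text
time: 29.47
tool_pos: [0.453, -0.0098, 0.0736]
eef_rot: [[0.92, -0.337, -0.203], [0.19, -0.07, 0.979], [-0.344, -0.939, -0.001]]
wrist_force: [0.2, 0.1, -3.1]
gripper_width: 0.691
```

>>> {"op": "jog_arm", "data": {
  "targets": [
    [0, 0.5, 0, 0, 0, 0, 0],
    [0, 1, 0, 0, 0, 0, 0]
  ]
}}

```text
time: 29.63
tool_pos: [0.453, -0.0098, 0.0733]
eef_rot: [[0.92, -0.337, -0.203], [0.19, -0.07, 0.979], [-0.344, -0.939, -0.001]]
wrist_force: [1.2, 0.7, 7.8]
gripper_width: 0.694
```

Contact with the plate. Open and let it slide to the lip before backing off along the tool axis.

>>> {"op": "jog_arm", "data": {
  "targets": [
    [0, 0, 0, 0, 0, 0, 0.75],
    [0, 0, 0, 0, 0, 0, 0.8],
    [0, 0, 0, 0, 0, 0, 0.9],
    [0, 0, 0, 0, 0, 0, 1],
    [0, 0, 0, 0, 0, 0, 1],
    [0, 0, 0, 0, 0, 0, 1]
  ]
}}

```text
time: 30.13
tool_pos: [0.4526, -0.0098, 0.0727]
eef_rot: [[0.919, -0.337, -0.203], [0.19, -0.07, 0.979], [-0.344, -0.939, -0.001]]
wrist_force: [-0.4, -1.0, 0.1]
gripper_width: 1.002
```

>>> {"op": "jog_arm", "data": {
  "targets": [
    [0, -4, 0, 0, 0, 0, 1],
    [0, -12, 0, 0, 0, 0, 1],
    [0, -28, 0, 0, 0, 0, 1],
    [0, -50, 0, 0, 0, 0, 1],
    [0, -80, 0, 0, 0, 0, 1],
    [0, -115, 0, 0, 0, 0, 1],
    [0, -140, 0, 0, 0, 0, 1],
    [0, -160, 0, 0, 0, 0, 1],
    [0, -170, 0, 0, 0, 0, 1],
    [0, -170, 0, 0, 0, 0, 1]
  ]
}}

```text
time: 30.97
tool_pos: [0.5121, 0.0023, 0.2346]
eef_rot: [[0.921, -0.331, -0.203], [0.191, -0.07, 0.979], [-0.339, -0.941, -0.001]]
wrist_force: [-0.2, -0.1, 0.8]
gripper_width: 0.998
```

```bash
python3 - <<'E'
from cr import *
from workcell import arm
c=arm.read_camera("side"); X=cloud(c); t=arm.read_camera("top")
cv2.imwrite(f"pics/side18.png",cv2.resize(c["img"][160:260,270:390],None,fx=5,fy=5,interpolation=cv2.INTER_CUBIC))
cv2.imwrite(f"pics/top18.png",cv2.resize(t["img"][120:290,200:440],None,fx=3,fy=3,interpolation=cv2.INTER_CUBIC))
Cs=np.array([.4476,-.0099,.0507])
p=box(X,285,375,180,245); L=(p-Cs); yv=np.cross(n,x)
l=np.c_[L@x,L@yv,L@n]; k=(abs(l[:,0])<.13)&(abs(l[:,1])<.06); l=l[k]
for h in np.arange(0,.05,.006):
    q=l[abs(l[:,2]-h)<.003]
    if len(q)>4: print(round(h,3),len(q),np.round(np.r_[np.percentile(q[:,0],[0,3,97,100]),np.percentile(q[:,1],[0,5,50,95,100])],3))
go([.45,-.01,.3],rot(a,th))
E
```

```text
0.0 221 [-0.079 -0.074  0.077  0.08  -0.053 -0.04   0.036  0.05   0.051]
0.006 81 [-0.079 -0.077  0.076  0.077 -0.004  0.006  0.03   0.045  0.051]
0.012 90 [-0.078 -0.077  0.109  0.112 -0.029 -0.003  0.029  0.039  0.05 ]
0.018 98 [-0.073 -0.067  0.11   0.113 -0.03  -0.019  0.027  0.031  0.032]
0.024 104 [-0.066 -0.053  0.108  0.113 -0.03  -0.016  0.026  0.032  0.034]
0.03 177 [-0.075 -0.069  0.077  0.079 -0.031 -0.028  0.017  0.031  0.032]
0.036 248 [-0.071 -0.067  0.071  0.079 -0.028 -0.023  0.002  0.027  0.032]
row [-80.2, -43.0, 0.1] [0.0008, 0.0004, -0.003] d 91 t 31.07 F [-0.7  0.3 -0.6] g 1.002 tcp [0.5092 0.0021 0.232 ] q7 [-0.27  0.49  0.22  1.92 -0.06  1.09  1.75]
```

View pics/side18.png

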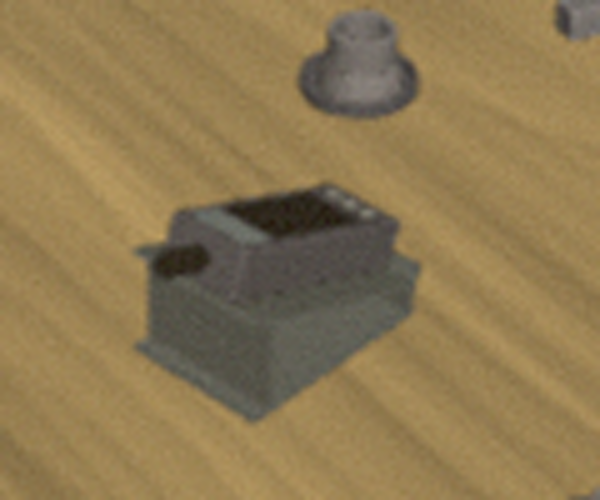

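View pics/top18.png

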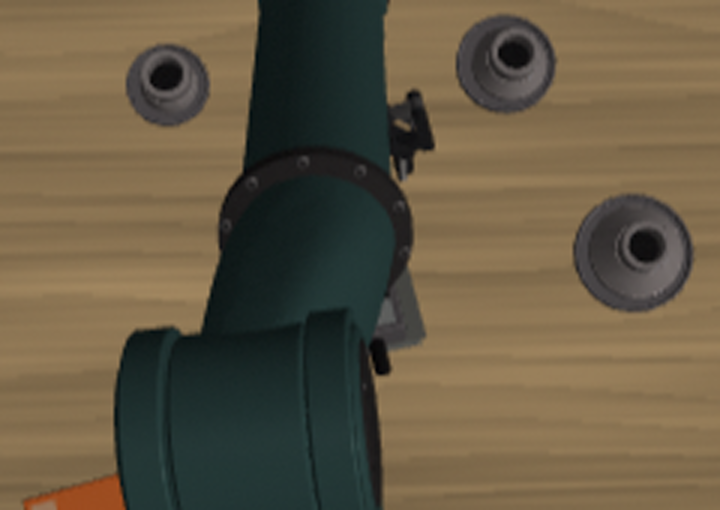

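The tester lies in the cradle, screen up and antenna towards the robot. I move the arm clear for an unobstructed top check against the lip.

>>> {"op": "jog_arm", "data": {
  "targets": [
    [0, -20, 30, 0, 0, 0, 1],
    [0, -30, 65, 0, 0, 0, 1],
    [0, -30, 100, 0, 0, 0, 1],
    [0, -30, 140, 0, 0, 0, 1],
    [0, -30, 180, 0, 0, 0, 1],
    [0, -30, 220, 0, 0, 0, 1],
    [0, -30, 255, 0, 0, 0, 1],
    [0, -30, 285, 0, 0, 0, 1],
    [0, -30, 300, 0, 0, 0, 1],
    [0, -30, 300, 0, 0, 0, 1]
  ]
}}

```text
time: 31.9
tool_pos: [0.4565, 0.3017, 0.2586]
eef_rot: [[0.917, -0.34, -0.209], [0.196, -0.072, 0.978], [-0.347, -0.938, 0.001]]
wrist_force: [-0.8, -0.4, 0.1]
gripper_width: 0.999
```

```bash
python3 - <<'E'
from cr import *
from workcell import arm
for i in range(3): t=arm.read_camera("top")
c=arm.read_camera("side")
cv2.imwrite(f"pics/top19.png",cv2.resize(t["img"][170:260,280:370],None,fx=6,fy=6,interpolation=cv2.INTER_CUBIC))
cv2.imwrite(f"pics/top19b.png",t["img"]); cv2.imwrite(f"pics/side19.png",c["img"])
X=cloud(t);S=cloud(c);yv=np.cross(n,x)
for nm,X,C0,b in(("top",X,np.array([.4535,-.0105,.0507]),(285,360,165,260)),("side",S,np.array([.4476,-.0099,.0507]),(285,375,175,245))):
    L=box(X,*b)-C0; l=np.c_[L@x,L@yv,L@n]; l=l[(abs(l[:,0])<.13)&(abs(l[:,1])<.06)]
    q=l[(l[:,2]>.025)&(l[:,2]<.042)]; q=q[q[:,0]<.085]
    print(nm,"tester top x",np.percentile(q[:,0],[0,2,98,100]).round(3),"y",np.percentile(q[:,1],[0,2,98,100]).round(3),"h",np.median(q[:,2]).round(4),cv2.minAreaRect(q[:,:2].astype(np.float32)))
    A=np.c_[q[:,:2],np.ones(len(q))];f=np.linalg.lstsq(A,q[:,2],rcond=None)[0];print("resid slope rad",f[:2])
    q=l[(l[:,2]>.006)&(l[:,2]<.016)&(l[:,0]<-.06)]; print(" lip",len(q),np.percentile(q[:,0],[0,5,50,95,100]).round(3))
    q=l[abs(l[:,2])<.012]; print(" all x",np.percentile(q[:,0],[0,1,99,100]).round(3))
print(arm.observe()["tool_pos"],arm.observe()["time"])
W=cloud(t)
for nm,b,h in(("small",(230,285,120,175),.05),("med",(340,395,110,165),.054),("large",(385,440,170,235),.058)):
    p=box(W,*b); q=p[(p[:,2]>h-.006)&(p[:,2]<h+.01)]
    print(nm,len(q),np.round(circ(cv2.convexHull(q[:,:2].astype(np.float32))[:,0]),4),np.median(q[:,2]))
E
```

```text
top tester top x [-0.073 -0.067  0.078  0.084] y [-0.03  -0.029  0.029  0.031] h 0.0333 ((0.005625195801258087, 0.0002350062131881714), (0.06008519232273102, 0.15708620846271515), 89.61494445800781)
resid slope rad [-0.00522131 -0.00135789]
 lip 21 [-0.077 -0.076 -0.073 -0.071 -0.07 ]
 all x [-0.13  -0.129  0.078  0.112]
side tester top x [-0.077 -0.068  0.077  0.079] y [-0.029 -0.027  0.031  0.034] h 0.0333 ((0.001339547336101532, 0.002537136897444725), (0.06227407604455948, 0.155893474817276), 89.97808837890625)
resid slope rad [-0.01117756 -0.04674074]
 lip 21 [-0.078 -0.077 -0.073 -0.062 -0.061]
 all x [-0.13  -0.129  0.08   0.109]
[0.45985587 0.29494193 0.25970017] 32.1
small 114 [0.6624 0.178  0.0243] 0.050507694626276245
med 108 [ 0.6772 -0.1728  0.0245] 0.05340426498209405
large 118 [ 0.4784 -0.2941  0.0244] 0.05768842797858764
```

View pics/top19.png

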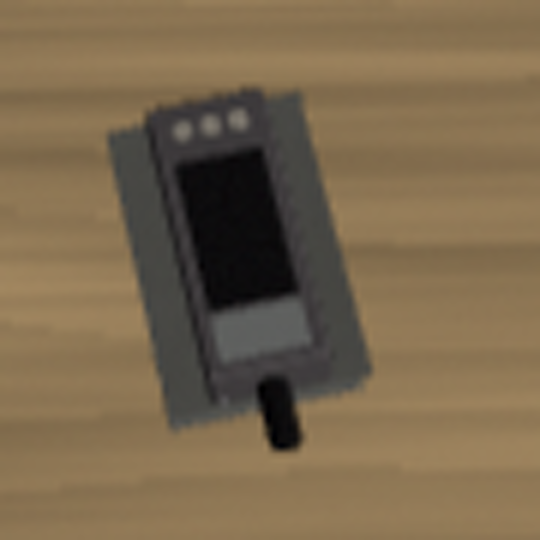

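View pics/top19b.png

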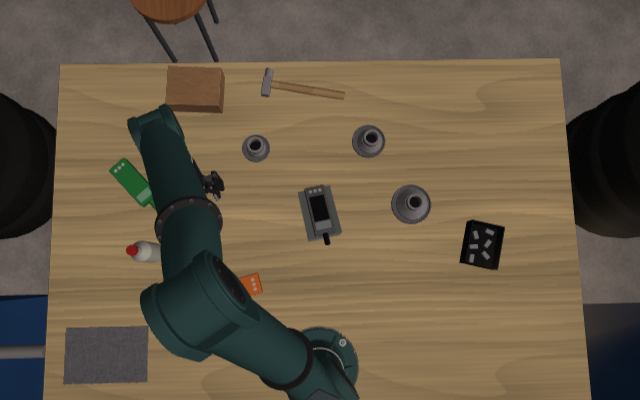

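The top view shows the tester flat on the slope (residual tilt 0.005 rad, centred, antenna tip within about 2 mm of the seated position). All three cones are in their dishes, and the bottle (145,252) and bin (482,244) haven't moved. Handing in.

```bash
python3 -c "
from workcell import arm
s=arm.observe(); print(s['time'],abs(s['joint_velocities']).max(),s['wrist_force'])
print(arm.sign_off())"
```

```text
32.1 0.007018785859264774 [-0.33986457 -0.65442417 -0.19450794]
the job is handed in; nothing more can be done
None
```

I took the pile down from the top, set each cone in its matching dish, stood the tester on the cradle and handed the job in at about 32 s. The sign-off reported no verdict, so the checks below are my own measurements.

**Cones:** In the last top-camera check, all three sat upright within about 3 mm of their dish centres and at the right height. Wrist force stayed around 10 N as each one touched down.

**Tester:** It lies flat on the slope (about 0.005 rad residual in the top view), screen up and antenna uppermost. It is centred sideways to within about 3 mm, and the antenna tip is within about 2 mm of where it should be when seated against the lip.

**Bystanders and arm:** The bottle and bin look unmoved in the top picture. The arm was clear of everything and practically still at hand-in.

**Disagreements:**
- The two cameras differed by 3–6 mm in x. I used a value between them, so the tester's contact with the lip is known only to about 3 mm.
- A noisy fit from the side camera gave a 0.047 rad sideways tilt for the tester. The top camera gave about 0.001 rad, and I relied on that one.

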